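# Hang the bottle caddy and load it

### The arm

A 6-joint arm with a two-finger parallel gripper is mounted at the origin on the work surface. World frame = base frame: x ahead of the robot, y to its left, z up, the work surface at z = 0. Lengths are in m, angles in rad, forces in N, time in s.
With the tool pointing down it reaches from about 0.275 to 0.775 m from the base axis. Payload 14.6 kg.
Tool frame: the origin (TCP) lies midway between the tips of the shut fingers; the grasp point (between the pads) lies 19 mm behind it (manip.grip_point_offset is the z of the grasp point in the tool frame, in m); z points along the fingers, y is the direction in which the jaws open and shut (so a half turn about z gives the same grasp; the last joint's range is limited). The gripper opens to 85 mm and grips with 20 to 120 N. Pads are 22 mm wide; open, the fingers measure 114 mm over their backs; the gripper's body (76 mm by 85 mm) begins 54 mm behind the grasp point. The pads swing forward as they close: fully open they stand 13 mm farther back than shut.
Start: joints at [1.138, 0.263, -0.048, 1.259, 0, 1.415], TCP at [0.144, 0.505, 0.231] pointing down, gripper open.
Joint ranges: [-2.65, 2.65], [-0.89, 1.7], [-1.18, 1.37], [-2.13, 2.11], [-1.35, 1.29], [-3.14, 3.14]. Speed limits (rad/s): [1.89, 1.89, 2.57, 2.79, 3.14, 3.14].

### API

Orientations are given as a unit quaternion [w, x, y, z].
In Python, from rig import manip, eyes gives the robot as it stands. The module is installed in compiled form; this text tells all that it offers.
- The arm moves only by the tool send_rows, never from a script. Its argument "series" is a list that holds one entry, the list of rows, each a list of 4 numbers: the shift along the tool's x, y, z in mm, then the turn about the tool's z in degrees. A call has 1 to 5 rows; each row shifts and turns the commanded pose from where the row before left it, along the tool's axes as they then stand; what a row does not reach is not made up. A row lasts 1/8 s, in which the tool goes at most 62.5 mm and 10.7 degrees, less where a joint would pass 70% of its speed; a pose out of reach is approached as far as the arm can. A call with a gripper value outside its range is refused whole. "hand" is the closure, from -1 (fully open) to 1 (shut), set as the call begins (left out, the last holds). The fingers move at their own pace and stop on an object; "grip_force" is the grip in N (left out, the last holds). Time passes only in rows, so rows that do not move let the fingers close. It gives the time, the measured TCP pose, the force and the opening at its end, in the units of the state.
- manip.get_state(): the state, without advancing time (a new reading comes with each control period).
- eyes.grab_frame(name): name is "side" or "top" or "wrist"; returns a dict with "pixels" (420x560x3 uint8, red, green, blue), "depth" (420x560 float32, m along the optical axis (not along the pixel's ray), 0 where there is no reading), "fx", "fy", "cx", "cy" (pixels), "world_to_cam" (4x4, takes a point from world to camera coordinates). Camera axes: x right, y down, z forward; pixel columns grow to the right and rows downward; lengths in m; the calibration is good to about 2 mm. A picture is of the moment at which its call begins.
- manip.job_done(): hands the job in, once; it reports no verdict.
The state is a dict: "time": time; "joint_positions": joint angles; "qd": joint speeds; "joint_efforts": joint torques, N m; "eef_pos": TCP position; "orientation": TCP orientation; "force": force on the tool from outside, world axes, zero at the start; "torque": the same for the moment, N m; "grip_width": opening from 0.0 (shut) to 1.0 (fully open).
Only numpy, scipy, OpenCV 4.12 (cv2) and the standard library are available. Lean on these libraries where they do the work, as an engineer would, in place of code of your own. Each camera call takes 0.05 s, during which the arm holds its last target.

### The job

Hang the walnut bottle caddy on the two brass studs on the side of the oak drawer unit: slip both keyholes of its back plate over the stud heads, pull it down until it locks with the studs at the top of the slots, and let go. Then take the amber syrup bottle and set it down gently, upright, inside the hung caddy. Leave everything else on the counter where it is.

Things in the scene. Friction and masses are not known exactly. Their poses are not given: they have to be found in the camera images.
- drawers: Low oak drawer unit fixed to the counter on the robot's right, 200 (its x) x 320 (its y) x 180 (z) mm. Origin: centre of its underside, +z up. Its -x face is a plain upright side that carries the two brass studs and faces roughly to world +y, the middle of the counter; the drawer fronts with black pulls are on its +y face.
- stud_left (a point): Brass stud at the drawer unit's y = +40 mm, 160 mm above the counter; axes as the unit. It stands out level from the unit's -x face: a shank 7 mm in diameter and 8 mm long, then a round head 14 mm in diameter and 5 mm thick. The point is on the stud's axis, on the shank, 5 mm out from the oak face, where the caddy's back plate ends up.
- stud_right (a point): The same for the other stud, at the drawer unit's y = -40 mm; the studs are 80 mm apart at the same height, in front of a flat black painted strip 120 x 30 mm.
- caddy: Loose open-topped walnut bottle caddy with a brass back plate, 0.3 to 0.6 kg, 86 (its x) x 132 (its y) mm outside, standing on the counter. Origin: centre of its underside, +z up. Floor 8 mm thick, side walls 8 mm. Back plate on its +x end. Free space inside 72 (x) x 116 (y) mm. It hangs with its axes parallel to the drawer unit's (+x into the oak), its underside 54 mm above the counter.
- caddy_centre (a point): Centre of the caddy, 55 mm above its underside, axes as the caddy. Its side walls are 95 mm high, 113 mm for the last 26 mm at the back; the back plate is 122 mm high. Once hung, the stud heads stand 5 to 9 mm out of the back plate inside the box, near its upper edge.
- slot_left (a point): Keyhole in the caddy's back plate (4 mm thick, caddy x +39 to +43 mm, 122 mm high): a round hole 20 mm wide centred 84 mm above the underside, running up into a slot 10 mm wide. A stud head passes through the round hole only. The point is in the plate's mid-plane, caddy x = +41, y = +40, 106 mm up, 22 mm above the hole's centre: where the stud's shank lies when locked.
- slot_right (a point): The same for the keyhole at caddy y = -40 mm.
- amber: Loose amber syrup bottle, black cap, white label, 0.2 to 0.4 kg, 170 mm high: round body 50 mm in diameter up to 103 mm, shoulder to 123 mm, neck 26 mm in diameter from 123 to 150 mm, cap 28 mm in diameter above. Origin: centre of its underside, +z up. It may stand in any of three places of a row along world x, about 100 mm apart.
- amber_centre (a point): Centre of the amber bottle, 85 mm above its underside.
- green_centre (a point): Bystander: green syrup bottle of the same shape, its centre 85 mm up. It may stand in any of the three bottle places.
- clear_centre (a point): Bystander: pale clear syrup bottle of the same shape, its centre 85 mm up.
- board: Fixed round wooden serving board, 210 mm in diameter and 18 mm thick, with a handle 60 mm long along its +y. Origin: centre of its underside.
- shaker: Bystander: steel cocktail shaker standing on the board, 84 mm in diameter, 213 mm high. Origin: centre of its underside.
- jigger: Bystander: brass double-cone jigger standing on the board, 46 mm in diameter, 98 mm high. Origin: centre of its underside.
- tumbler0: Bystander: glass tumbler, 76 mm in diameter, 90 mm high. Origin: centre of its underside.
- tumbler1: Bystander: a second tumbler of the same size.
- ice_bucket: Fixed steel ice bucket on the left, 156 mm in diameter (196 mm over its handles), 150 mm high. Origin: centre of its underside.
- caddy_front (a point): Middle of the caddy's front wall (caddy x = -38, y = 0, 48 mm above its underside), axes as the caddy. The wall is flat, 10 mm thick (along x), 132 mm wide, 95 mm high; it can be pinched across its thickness from above and is the place to hold the caddy.
There are look-alikes about, which are no part of the job. Several things look just like the caddy: the one meant starts farthest from the robot's base.

How it is judged:
On the way, in this order (a step that is already met when the one before it is completed fails the run):
1. the caddy hangs locked on both studs, let go (distance between slot_left and stud_left below 0.006 m and distance between slot_right and stud_right below 0.006 m and contact force between the fingers and caddy below 0.3 N), for 0.3 s.
2. the amber bottle stands inside the hung caddy (z of amber in the frame of caddy between 0.003 and 0.016 m and horizontal distance between amber and caddy below 0.06 m and distance between slot_left and stud_left below 0.006 m and distance between slot_right and stud_right below 0.006 m), for 0.2 s.
At the end, for the whole second after the job is handed in: The caddy hangs on both studs, each stud within 6 mm of the upper end of its slot and behind the plate's narrow part, and is at rest; the amber bottle stands on the caddy's floor inside the box, upright within 0.2 rad and at rest (all of step 2 and linear speed of each of caddy, amber below 0.02 m/s and angle between amber's own z axis and vertical below 0.2 rad); the robot touches nothing.
It fails at once if the amber bottle is dropped into the caddy (over 0.35 m/s within 20 mm of the caddy's floor) (horizontal distance between amber and caddy below 0.06 m and z of amber in the frame of caddy between 0 and 0.028 m and linear speed of amber above 0.35 m/s).
It fails at once if another bottle is moved more than 30 mm (distance of any of green_centre, clear_centre from where it was at the start of the episode above 0.03 m).
It fails at once if the shaker, the jigger or a tumbler is moved more than 30 mm (distance of any of shaker, jigger, tumbler0, tumbler1 from where it was at the start of the episode above 0.03 m).
It also fails if it takes over 61 s, if anything falls off the work surface, if the arm or the gripper's body presses on something with over 40 N, if the wrist force passes 120 N, or if a joint passes its speed limit or range.

## Working session

There is one attempt and no reset: what is moved stays moved. The work goes in short steps, Python scripts to look and compute and a tool call to move; the robot and the scene stay as the last step left them, time stands still between calls to the robot, and variables do not carry over. Pictures are saved under pics/ and viewed, and the job is handed in when it is done.

Besides the shell and the picture viewer there is one more tool, called as a command line: name --argument value ..., lists and objects as JSON in quotes. send_rows: Moves the arm, as the interface text tells. Its arguments: {"type":"object","properties":{"series":{"type":"array"},"hand":{"type":"number"},"grip_force":{"type":"number"}},"required":["series"]}

```bash
mkdir -p pics
cat > h.py <<'E'
import numpy as np, cv2
from rig import manip, eyes
def save(n,img): cv2.imwrite('pics/'+n+'.png',cv2.cvtColor(img,cv2.COLOR_RGB2BGR))
def grab(n,tag):
    f=eyes.grab_frame(n); np.savez('pics/'+tag+'.npz',**f); save(tag,f['pixels']); return f
def load(tag): return dict(np.load('pics/'+tag+'.npz'))
def cloud(f):
    d=f['depth']; v,u=np.mgrid[0:d.shape[0],0:d.shape[1]]
    P=np.stack([(u-f['cx'])/f['fx']*d,(v-f['cy'])/f['fy']*d,d],-1)
    T=np.linalg.inv(f['world_to_cam']); W=P@T[:3,:3].T+T[:3,3]; W[d==0]=np.nan; return W
def ray(f,u,v):
    T=np.linalg.inv(f['world_to_cam']); d=T[:3,:3]@np.array([(u-f['cx'])/f['fx'],(v-f['cy'])/f['fy'],1]); return T[:3,3],d
def onz(f,u,v,z):
    o,d=ray(f,u,v); return o+d*(z-o[2])/d[2]
def proj(f,p):
    T=f['world_to_cam']; c=T[:3,:3]@np.array(p)+T[:3,3]; return np.array([f['fx']*c[0]/c[2]+f['cx'],f['fy']*c[1]/c[2]+f['cy']])
E
python3 - <<'E'
from h import *
for n in ['side','top','wrist']:
    f=grab(n,n+'0'); T=np.linalg.inv(f['world_to_cam']); print(n,T[:3,3].round(3),T[:3,2].round(3),f['fx'])
s=manip.get_state(); print(s, manip.grip_point_offset)
E
```

```text
side [ 0.388 -1.078  1.061] [ 0.09   0.776 -0.625] 531.62651032735
top [0.256 0.079 1.352] [ 0.209  0.005 -0.978] 473.3391127993463
wrist [0.078 0.524 0.372] [ 0.262 -0.075 -0.962] 314.2710051779476
{'time': 0.15, 'joint_positions': array([ 1.13768927e+00,  2.63456415e-01, -4.87906976e-02,  1.25944249e+00,
       -2.81463822e-05,  1.41551044e+00]), 'qd': array([-0.00023149, -0.00209307,  0.00253466,  0.00041033, -0.00054481,
       -0.00125731]), 'joint_efforts': array([ 1.32413410e-03, -6.37828374e+01,  3.84646332e+01,  1.07245499e-02,
       -1.25453871e-04,  3.40381376e-06]), 'eef_pos': array([0.14389587, 0.50465786, 0.23091326]), 'orientation': array([-1.16042949e-04,  1.38464257e-01,  9.90367331e-01, -4.31527399e-04]), 'force': array([-0.10232036, -0.19348837, -0.66814969]), 'torque': array([ 0.05554496, -0.0229902 , -0.00196414]), 'grip_width': 1.0004795323104192} -0.0187
```

View pics/side0.png

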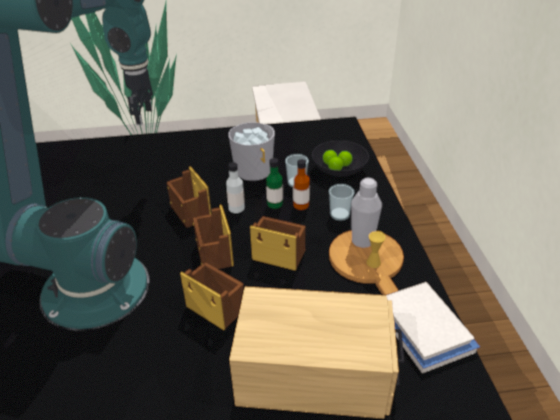

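View pics/top0.png

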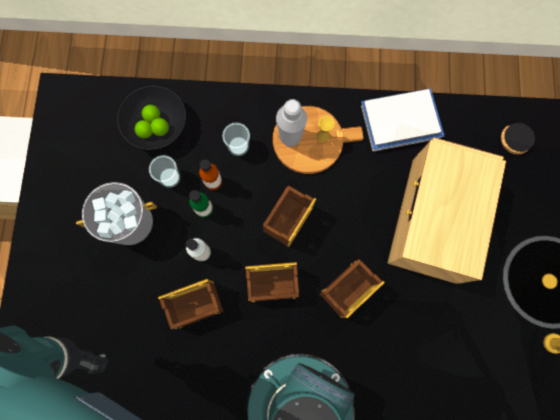

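View pics/wrist0.png

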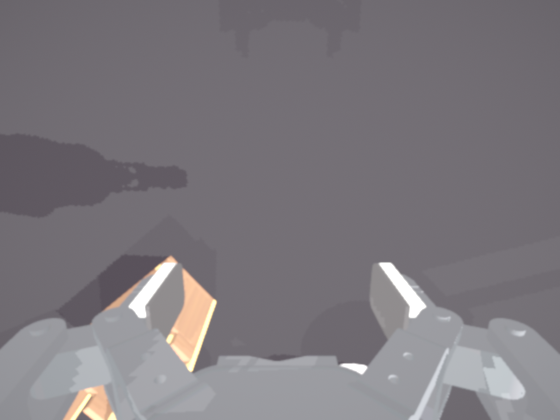

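The four walnut caddies sit at (290,215), (272,282), (351,289) and (190,304) in the top view. The base is near (300,390), so the one at (290,215) is farthest. Bottles: amber (210,175), green (201,203), clear (198,250). I'll measure and confirm in crops.

Run:
```python
from h import *
f=load('top0'); W=cloud(f); img=f['pixels']
print(W[330,500],W[20,300])
for n,(u,v) in dict(A=(290,215),B=(272,282),C=(351,289),D=(190,304)).items():
    p=onz(f,u,v,0.05); print(n,p.round(3),np.hypot(*p[:2]).round(3))
crop=lambda im,a,b,c,d,k: cv2.resize(im[b:d,a:c],None,fx=k,fy=k,interpolation=cv2.INTER_CUBIC)
save('cropA',np.hstack([crop(img,240,170,340,260,4),crop(img,390,150,490,240,4)]))
s=load('side0')['pixels']; save('cropS',crop(s,220,150,420,300,4))
```

```text
[ 0.23871204 -0.54812631 -0.00085225] [ 1.55801842  0.03680802 -0.57410991]
A [0.522 0.052 0.05 ] 0.525
B [0.334 0.092 0.05 ] 0.346
C [ 0.326 -0.124  0.05 ] 0.349
D [0.263 0.309 0.05 ] 0.406
```

View pics/cropA.png

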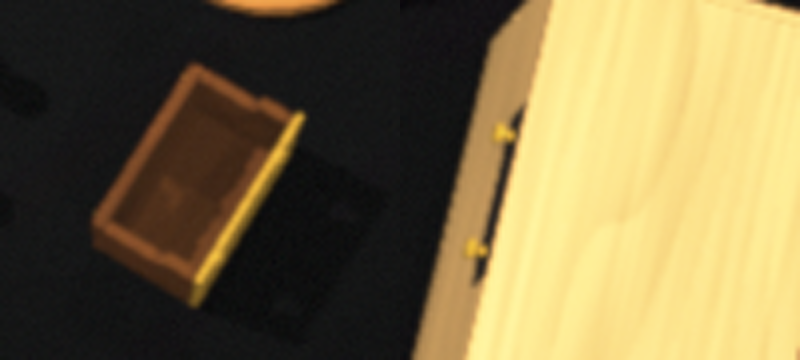

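View pics/cropS.png

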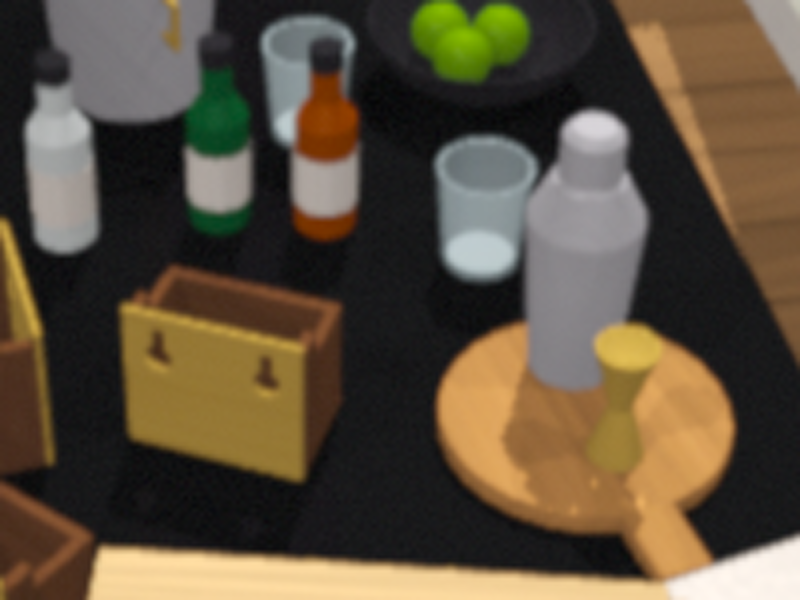

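Caddy A at top (290,215) / side (278,243) is a brass-backed walnut box with two keyholes, 0.525 m from the base (the next is 0.406 m), so it is the one meant. The studs show at top (515,132)/4 → about (416,183) and (409,212). Now the poses.

```bash
cat > meas.py <<'E'
from h import *
def line(P):
    c=P.mean(0); d=np.linalg.svd(P-c)[2][0]; return c,d
def caddy(f,box):
    W=cloud(f); a,b,c,d=box; W=W[b:d,a:c].reshape(-1,3); W=W[~np.isnan(W[:,0])]
    W=W[(W[:,2]>0.015)&(W[:,2]<0.135)]
    return W
E
python3 - <<'E'
from meas import *
f=load('top0'); 
W=caddy(f,(250,175,330,255))
print(np.histogram(W[:,2],bins=np.arange(0.0,0.14,.01)))
for lo,hi in((.116,.13),(.088,.102),(.105,.115)):
    P=W[(W[:,2]>lo)&(W[:,2]<hi)][:,:2].astype(np.float32); r=cv2.minAreaRect(P*1000); print(lo,len(P),np.round(r[0],1),np.round(r[1],1),r[2]); 
    c,d=line(P); print('line',c,np.degrees(np.arctan2(d[1],d[0])))
P=W[W[:,2]>.085][:,:2].astype(np.float32); print(cv2.minAreaRect(P*1000))
# drawers
W=cloud(f)[120:300,370:520].reshape(-1,3); W=W[~np.isnan(W[:,0])]
P=W[(W[:,2]>.172)&(W[:,2]<.19)]; print('top',len(P),np.median(P[:,2])); r=cv2.minAreaRect(P[:,:2].astype(np.float32)*1000); print(r)
# brass mask in studs
img=f['pixels']; hsv=cv2.cvtColor(img,cv2.COLOR_RGB2HSV)
sub=img[150:240,395:440]
for (u,v) in((416,183),(409,212)):
    print(onz(f,u,v,.16), img[v-3:v+4,u-4:u+5].tolist()[3])
E
```

```text
(array([  0,  27,  50,  54,  59,  56,  60,  65,  60, 298,  33,  78,  66,
         0]), array([0.  , 0.01, 0.02, 0.03, 0.04, 0.05, 0.06, 0.07, 0.08, 0.09, 0.1 ,
       0.11, 0.12, 0.13, 0.14]))
0.116 89 [501.4  30.7] [ 26.6 130.8] 63.952850341796875
line [0.49783108 0.02440239] 151.66763
0.088 325 [517.5  58.4] [ 86.1 132.7] 61.52837371826172
line [0.5263668  0.07825114] 151.22658
0.105 58 [503.9  33.8] [ 29.6 132.1] 61.68880081176758
line [0.505066   0.03308001] 151.21945
((517.374755859375, 58.514991760253906), (86.11161804199219, 133.01803588867188), 61.511417388916016)
top 9929 0.18024779248764244
((542.5253295898438, -362.7675476074219), (202.9950408935547, 332.5557861328125), 76.15434265136719)
[ 0.60297732 -0.27056009  0.16      ] [[184, 144, 81], [196, 151, 64], [229, 183, 61], [235, 195, 68], [225, 183, 65], [218, 169, 62], [167, 129, 50], [131, 103, 61], [233, 191, 116]]
[ 0.52442634 -0.25191648  0.16      ] [[187, 146, 81], [198, 154, 64], [229, 181, 61], [223, 174, 58], [207, 158, 55], [220, 169, 60], [176, 134, 51], [130, 102, 62], [236, 194, 117]]
```

Run:
```python
from h import *
f=load('top0'); img=f['pixels']
save('stud',cv2.resize(img[172:222,398:428],None,fx=12,fy=12,interpolation=cv2.INTER_NEAREST))
hsv=cv2.cvtColor(img,cv2.COLOR_RGB2HSV)
for v in range(177,188): print(v,[tuple(hsv[v,u]) and (int(hsv[v,u][1]),int(hsv[v,u][2])) for u in range(409,423)])
```

```text
177 [(132, 151), (132, 178), (133, 182), (133, 184), (132, 187), (132, 187), (134, 183), (133, 180), (132, 182), (133, 173), (128, 140), (118, 110), (134, 202), (117, 250)]
178 [(131, 165), (132, 181), (132, 183), (135, 185), (132, 187), (134, 185), (135, 182), (133, 180), (133, 173), (129, 142), (111, 87), (118, 104), (131, 226), (111, 252)]
179 [(132, 176), (133, 182), (132, 183), (133, 186), (133, 188), (136, 186), (137, 183), (135, 178), (130, 155), (119, 103), (87, 56), (123, 118), (126, 234), (108, 253)]
180 [(133, 178), (132, 183), (134, 184), (135, 187), (137, 188), (148, 195), (150, 196), (140, 182), (129, 140), (98, 68), (91, 59), (131, 154), (124, 242), (108, 253)]
181 [(131, 181), (134, 183), (134, 186), (136, 186), (149, 185), (174, 216), (174, 223), (156, 193), (138, 135), (107, 62), (110, 79), (135, 197), (118, 250), (107, 253)]
182 [(132, 181), (134, 183), (134, 186), (141, 185), (162, 187), (184, 225), (180, 236), (172, 214), (165, 167), (160, 113), (125, 104), (131, 224), (111, 253), (107, 253)]
183 [(132, 183), (134, 184), (133, 186), (143, 184), (172, 196), (187, 229), (181, 235), (181, 225), (182, 218), (179, 167), (136, 131), (128, 233), (107, 253), (107, 253)]
184 [(133, 184), (134, 185), (134, 186), (146, 183), (173, 192), (186, 219), (181, 210), (178, 188), (185, 198), (175, 160), (135, 159), (126, 241), (107, 253), (106, 253)]
185 [(133, 184), (134, 185), (133, 188), (141, 183), (157, 180), (162, 187), (156, 172), (151, 133), (170, 117), (148, 112), (134, 192), (120, 249), (106, 254), (108, 253)]
186 [(134, 184), (133, 186), (134, 189), (136, 186), (137, 177), (137, 175), (135, 149), (126, 87), (101, 48), (121, 93), (133, 218), (113, 252), (106, 254), (109, 253)]
187 [(133, 186), (132, 187), (134, 189), (135, 187), (133, 182), (134, 179), (131, 144), (116, 75), (56, 41), (124, 109), (130, 232), (108, 253), (105, 254), (109, 253)]
```

View pics/stud.png

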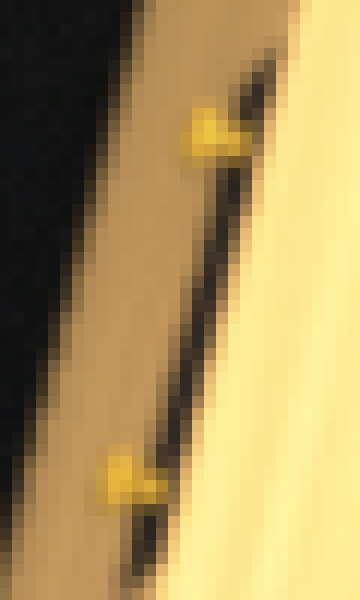

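Run:
```python
from h import *
f=load('top0'); img=f['pixels']
S=cv2.cvtColor(img,cv2.COLOR_RGB2HSV)[:,:,1].astype(float)
H=[]
for (u0,u1,v0,v1) in ((411,417,178,188),(404,410,207,217)):
    w=np.clip(S[v0:v1,u0:u1]-138,0,None); v,u=np.mgrid[v0:v1,u0:u1]
    c=((u*w).sum()/w.sum(),(v*w).sum()/w.sum()); p=onz(f,*c,.16); H.append(p); print(np.round(c,2),p.round(4))
d=H[0]-H[1]; print(np.linalg.norm(d),np.degrees(np.arctan2(d[1],d[0])),(H[0]+H[1])/2)
# face edge: top front edge of unit: boundary wood bright / dark
g=img[:,:,0].astype(float); E=[]
W=cloud(f)
for v in range(165,265,5):
    row=img[v].astype(float); 
    # last col with blue<... threshold between face (B~80-100) and top(B~115+V>240)
    r=row[:,0]; us=[u for u in range(395,440) if r[u]<240 and r[u+1]>=240 ]
    if us:
        u=us[-1]; t=(240-r[u])/(r[u+1]-r[u]); E.append(onz(f,u+t-.3,v,.18)[:2])
E=np.array(E); c=E.mean(0); dd=np.linalg.svd(E-c)[2][0]; dd*=np.sign(dd[0]); print('edge',c,np.degrees(np.arctan2(dd[1],dd[0])),np.abs((E-c)@[-dd[1],dd[0]]).max())
n=np.array([-dd[1],dd[0]]); m=((H[0]+H[1])/2)[:2]; print('head mid dist from face',n@(m-c))
```

```text
[414.48 182.86] [ 0.6031 -0.2666  0.16  ]
[407.49 211.71] [ 0.525 -0.248  0.16 ]
0.08032539121449367 -13.354279284021532 [ 0.56404952 -0.25730469  0.16      ]
edge [ 0.520213   -0.25757462] -11.758844244264782 0.027949061938844656
head mid dist from face 0.009197828187402739
```

```bash
cat > mv.py <<'E'
from h import *
from scipy.spatial.transform import Rotation as R
def plan(target,yaw,n,p=None,psi=None):
    s=manip.get_state(); q=s['orientation']; M=R.from_quat([q[1],q[2],q[3],q[0]]).as_matrix()
    if p is None: p=s['eef_pos']
    if psi is None: psi=np.degrees(np.arctan2(M[1,0],M[0,0]))
    print('at',np.round(p,4),'psi',round(psi,2),'tilt',np.degrees(np.arccos(-M[2,2])).round(2),'t',s['time'],'F',s['force'].round(1),'w',round(s['grip_width'],3))
    dp=(np.array(target)-p)/n; dt=-((yaw-psi+180)%360-180)/n
    for i in range(n):
        a=np.radians(psi); x=np.array([np.cos(a),np.sin(a),0]); y=np.array([np.sin(a),-np.cos(a),0])
        print([round(float(x@dp)*1000,1),round(float(y@dp)*1000,1),round(-float(dp[2])*1000,1),round(dt,1)]); psi-=dt
E
python3 -c "
from mv import *
plan((.5355,.0919,.231),151.5,15)
f=load('top0')
for p in ((210,168),(201,197)): print(onz(f,*p,.17))
W=cloud(f); print(W[100:150,285:305][...,2].max(), [W[v,u].round(3) for v,u in((108,292),(163,206),(190,198),(240,193))])
"
```

```text
at [0.1439 0.5047 0.2309] psi 164.08 tilt 0.05 t 0.15 F [-0.1 -0.2 -0.7] w 1.0
[-32.7, -19.3, -0.0, np.float64(0.8)]
[-32.9, -18.8, -0.0, np.float64(0.8)]
[-33.2, -18.3, -0.0, np.float64(0.8)]
[-33.5, -17.8, -0.0, np.float64(0.8)]
[-33.7, -17.4, -0.0, np.float64(0.8)]
[-34.0, -16.9, -0.0, np.float64(0.8)]
[-34.2, -16.4, -0.0, np.float64(0.8)]
[-34.5, -15.9, -0.0, np.float64(0.8)]
[-34.7, -15.4, -0.0, np.float64(0.8)]
[-34.9, -14.8, -0.0, np.float64(0.8)]
[-35.1, -14.3, -0.0, np.float64(0.8)]
[-35.3, -13.8, -0.0, np.float64(0.8)]
[-35.5, -13.3, -0.0, np.float64(0.8)]
[-35.7, -12.8, -0.0, np.float64(0.8)]
[-35.9, -12.3, -0.0, np.float64(0.8)]
[0.61100085 0.26812708 0.17      ]
[0.53235915 0.28470207 0.17      ]
nan [array([0.765, 0.064, 0.227]), array([0.624, 0.28 , 0.171]), array([ 0.593,  0.325, -0.001]), array([0.42 , 0.295, 0.173])]
```

send_rows --series '[[[-33,-19,0,0.8],[-33,-19,0,0.8],[-33,-18,0,0.8],[-33.5,-18,0,0.8],[-34,-17,0,0.9]]]' --hand 0 --grip_force 60

```text
time: 0.78
eef_pos: [0.276, 0.3669, 0.2312]
orientation: [-0.0, 0.174, 0.985, -0.0]
force: [0.4, -0.6, -0.2]
grip_width: 0.498
```

send_rows --series '[[[-34,-17,0,0.8],[-34,-16.5,0,0.8],[-34.5,-16,0,0.8],[-34.5,-15.5,0,0.9],[-35,-15,0,0.9]]]'

```text
time: 1.4
eef_pos: [0.4065, 0.2291, 0.2312]
orientation: [-0.0, 0.21, 0.978, -0.0]
force: [-0.2, 0.6, 0.1]
grip_width: 0.497
```

send_rows --series '[[[-35,-14.5,0,0.8],[-35,-14,0,0.8],[-35.5,-13.5,0,0.9],[-35.5,-13,0,0.9],[-36,-12,0,0.9]]]'

```text
time: 2.02
eef_pos: [0.5365, 0.0915, 0.2311]
orientation: [-0.0, 0.247, 0.969, -0.0]
force: [-0.0, -0.0, 0.4]
grip_width: 0.501
```

```bash
python3 -c "
from mv import *
f=grab('wrist','w1')
plan((.5355,.0919,.150),151.5,3)
"
```

```text
at [0.5392 0.0888 0.2306] psi 151.3 tilt 0.07 t 2.075 F [-0.3 -4.1 -2.2] w 0.5
[1.6, 0.3, 26.9, np.float64(-0.1)]
[1.6, 0.3, 26.9, np.float64(-0.1)]
[1.6, 0.3, 26.9, np.float64(-0.1)]
```

View pics/w1.png

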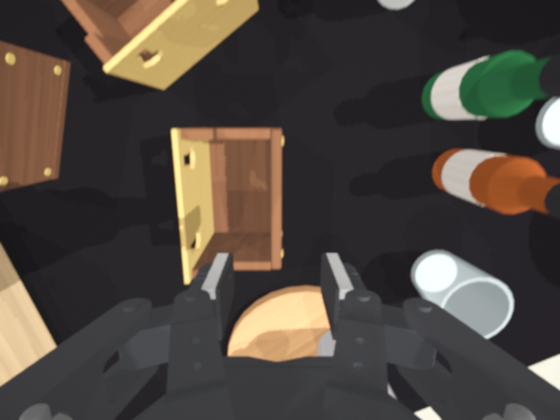

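```bash
python3 -c "
from mv import *
f=load('w1'); 
a=onz(f,277,130,.095); b=onz(f,277,267,.095); d=b-a
print(a,b,(a+b)/2,np.linalg.norm(d),np.degrees(np.arctan2(d[1],d[0])))
s=manip.get_state();print(s['eef_pos'],s['qd'].round(3))
"
```

```text
[0.48063888 0.12308873 0.095     ] [0.59287983 0.0619807  0.095     ] [0.53675935 0.09253471 0.095     ] 0.12779757657611612 -28.565469423312404
[0.53920084 0.08883559 0.23057055] [ 0.05  -0.023 -0.057 -0.015  0.007  0.053]
```

send_rows --series '[[[0,0,25,0],[0,0,35,0],[0,0,35,0],[0,0,20,0],[0,0,0,0]]]'

```text
time: 2.7
eef_pos: [0.5349, 0.0926, 0.1151]
orientation: [-0.001, 0.246, 0.969, -0.0]
force: [0.1, 0.4, 0.9]
grip_width: 0.502
```

```bash
python3 -c "
from mv import *
plan((.536,.0922,.058),151.5,2)
"
```

```text
at [0.5349 0.0926 0.1151] psi 151.48 tilt 0.16 t 2.7 F [0.1 0.4 0.9] w 0.502
[-0.6, 0.1, 28.6, np.float64(-0.0)]
[-0.6, 0.1, 28.6, np.float64(-0.0)]
```

send_rows --series '[[[0,0,29,0],[-1,0,28,0],[0,0,0,0]]]'

```text
time: 3.08
eef_pos: [0.5362, 0.0921, 0.059]
orientation: [-0.001, 0.246, 0.969, -0.0]
force: [0.0, -0.4, -0.0]
grip_width: 0.497
```

send_rows --series '[[[0,0,0,0],[0,0,0,0],[0,0,0,0],[0,0,0,0]]]' --hand 1 --grip_force 70

```text
time: 3.58
eef_pos: [0.5375, 0.0918, 0.0608]
orientation: [0.001, 0.246, 0.969, -0.0]
force: [-1.4, -2.2, 7.9]
grip_width: 0.104
```

send_rows --series '[[[0,0,-10,0],[0,0,-25,0],[0,0,-40,0],[0,0,-35,0],[0,0,-20,0]]]'

```text
time: 4.2
eef_pos: [0.537, 0.0923, 0.1919]
orientation: [0.001, 0.246, 0.969, 0.0]
force: [0.0, 0.1, -5.7]
grip_width: 0.111
```

```bash
python3 -c "
from mv import *
grab('wrist','w2'); grab('side','s2')
plan((.536,.0922,.200),151.5,2)
"
```

```text
at [0.5376 0.0922 0.1919] psi 151.49 tilt 0.22 t 4.3 F [ 0.   0.7 -5.5] w 0.107
[0.7, -0.4, -4.1, np.float64(-0.0)]
[0.7, -0.4, -4.1, np.float64(-0.0)]
```

View pics/s2.png

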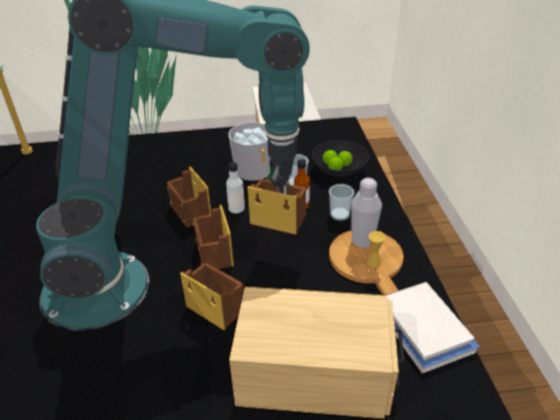

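```bash
python3 -c "
from mv import *
plan((.593,-.137,.170),166.4,10)
f=load('s2'); save('s2c',cv2.resize(f['pixels'][160:250,230:330],None,fx=6,fy=6,interpolation=cv2.INTER_CUBIC))
"
```

```text
at [0.5376 0.0922 0.1919] psi 151.49 tilt 0.22 t 4.3 F [ 0.   0.7 -5.5] w 0.107
[-15.8, -17.5, 2.2, np.float64(-1.5)]
[-15.3, -17.9, 2.2, np.float64(-1.5)]
[-14.9, -18.3, 2.2, np.float64(-1.5)]
[-14.4, -18.7, 2.2, np.float64(-1.5)]
[-13.9, -19.0, 2.2, np.float64(-1.5)]
[-13.4, -19.4, 2.2, np.float64(-1.5)]
[-12.9, -19.7, 2.2, np.float64(-1.5)]
[-12.4, -20.1, 2.2, np.float64(-1.5)]
[-11.9, -20.4, 2.2, np.float64(-1.5)]
[-11.3, -20.7, 2.2, np.float64(-1.5)]
```

View pics/s2c.png

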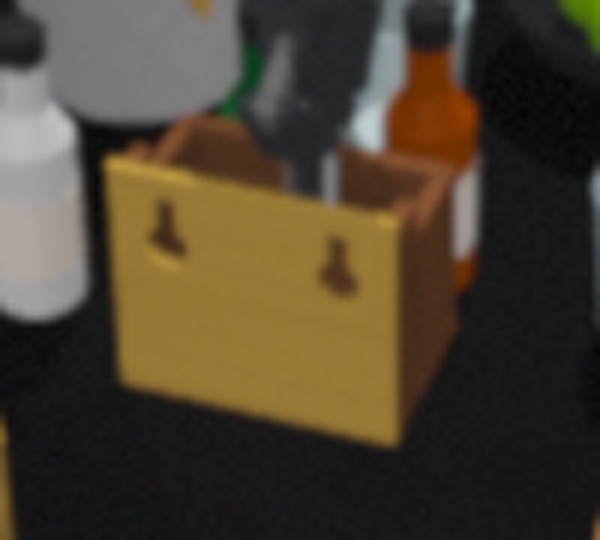

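View pics/w2.png

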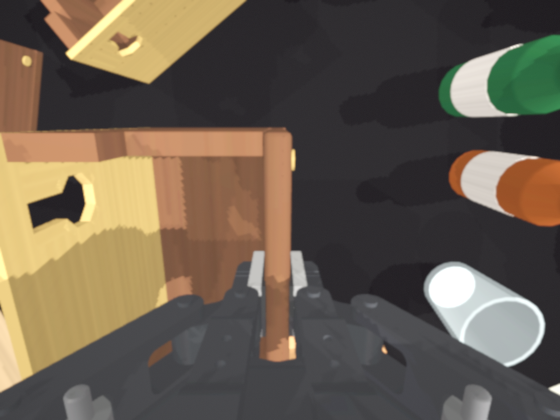

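The caddy is held (weight about 5.5 N). The wrist view shows the front wall pinched at (277,250), and the keyhole at (60,200) is visible from inside. Moving to the stand-off.

send_rows --series '[[[-14,-15,0,-1.5],[-16,-18,2,-1.5],[-15.5,-18.5,2,-1.5],[-15,-19,2,-1.5],[-14,-19.5,2,-1.5]]]'

```text
time: 4.92
eef_pos: [0.565, -0.0219, 0.1804]
orientation: [-0.001, 0.182, 0.983, 0.0]
force: [-0.5, 0.0, -4.0]
grip_width: 0.104
```

send_rows --series '[[[-13.5,-19.5,3,-1.5],[-13,-20,3,-1.5],[-12.5,-20.5,3,-1.5],[-12,-20.5,3,-1.5],[-10,-18,2,-1.4]]]'

```text
time: 5.55
eef_pos: [0.5924, -0.1345, 0.1662]
orientation: [-0.001, 0.118, 0.993, 0.0]
force: [0.3, 0.2, -4.9]
grip_width: 0.105
```

send_rows --series '[[[0,0,0,0],[0,0,0,0]]]'

```text
time: 5.8
eef_pos: [0.5924, -0.1334, 0.1668]
orientation: [-0.001, 0.119, 0.993, 0.0]
force: [0.8, -0.2, -4.9]
grip_width: 0.11
```

```bash
python3 -c "
from mv import *
plan((.593,-.137,.170),166.4,1)
for n in ('wrist','side','top'): grab(n,n[0]+'3')
f=load('s3'); print(proj(f,(.56,-.21,.15)))
u,v=proj(f,(.57,-.21,.15)).astype(int)
save('s3c',cv2.resize(f['pixels'][v-50:v+50,u-60:u+60],None,fx=6,fy=6,interpolation=cv2.INTER_CUBIC))
f=load('t3'); u,v=proj(f,(.57,-.2,.18)).astype(int); print(u,v)
save('t3c',cv2.resize(f['pixels'][v-50:v+50,u-60:u+60],None,fx=6,fy=6,interpolation=cv2.INTER_CUBIC))
"
```

```text
at [ 0.5924 -0.1334  0.1668] psi 166.37 tilt 0.07 t 5.8 F [ 0.8 -0.2 -4.9] w 0.11
[-1.5, -3.4, -3.2, np.float64(-0.0)]
[309.32186493 282.11537714]
390 191
```

View pics/w3.png

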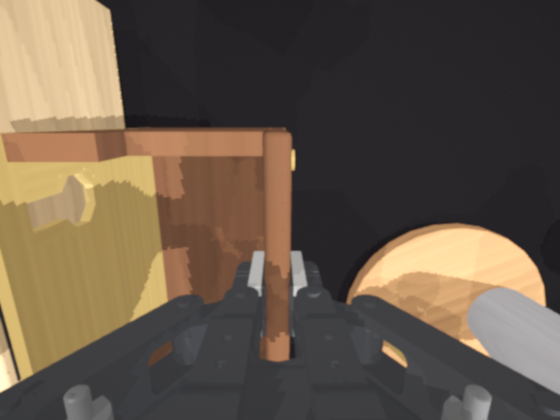

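View pics/s3c.png

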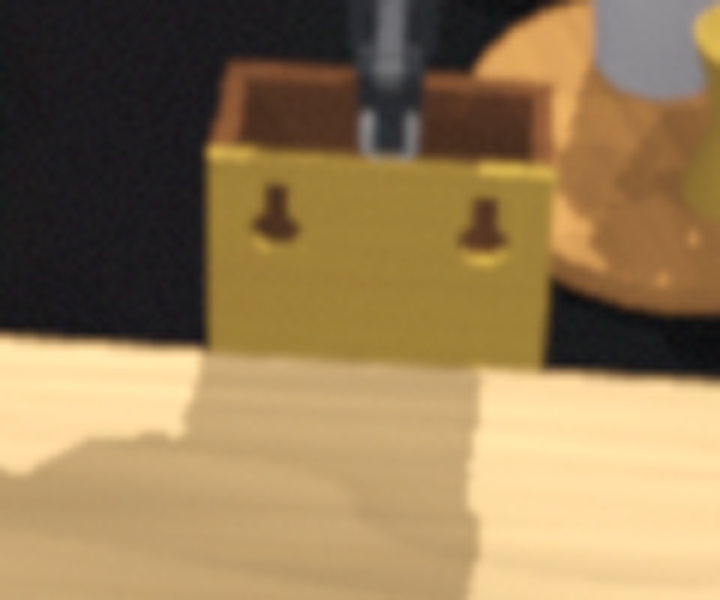

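View pics/t3c.png

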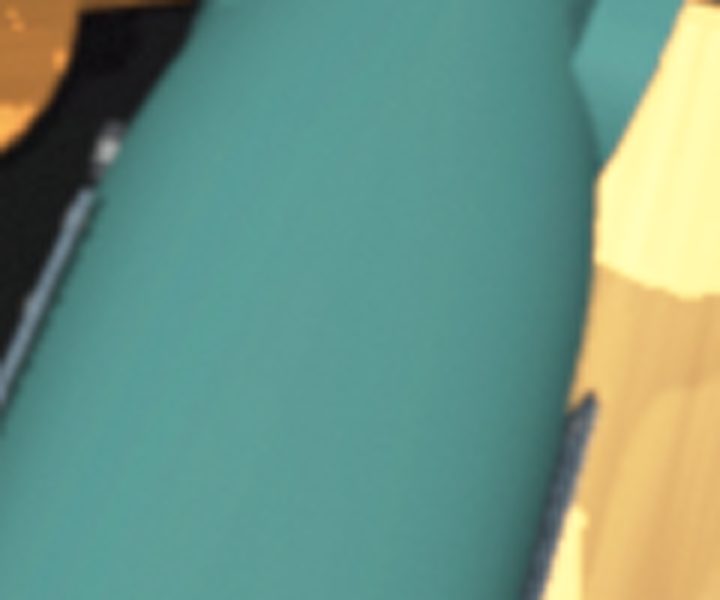

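```bash
python3 -c "
from mv import *
f=load('w3'); 
for zr in (.203,.205):
  a=onz(f,277,131,zr); b=onz(f,277,358,zr); d=b-a
  print('wrist wall',(a+b)/2,np.linalg.norm(d),np.degrees(np.arctan2(d[1],d[0])))
f=load('s3'); T=np.linalg.inv(f['world_to_cam'])
u,v=proj(f,(.57,-.21,.15)).astype(int); o=np.array([u-60,v-50])
px=lambda x,y: o+(np.array([x,y])+.5)/6-.5
L=px(207,148);Rr=px(556,168)
for z in (.228,.230,.232):
  a=onz(f,*L,z); b=onz(f,*Rr,z); print(z,a,b,np.linalg.norm(a-b),np.degrees(np.arctan2(*(b-a)[1::-1])))
W=cloud(f)
# plate plane points
P=W[int(o[1]+32):int(o[1]+56),int(o[0]+38):int(o[0]+88)].reshape(-1,3); P=P[~np.isnan(P[:,0])]; P=P[np.abs(P[:,1]-np.median(P[:,1]))<.02]
c=P.mean(0); n=np.linalg.svd(P-c)[2][2]; n*=-np.sign(n[1]); print('plate pt',c,n, 'yaw',np.degrees(np.arctan2(n[1],n[0])),'pitch',np.degrees(np.arcsin(n[2])))
def onpl(px):
  oo,d=ray(f,*px); return oo+d*((c-oo)@n)/(d@n)
for q in ((207,148),(556,168),(274,227),(485,237),(277,188),(487,200)): print(q,onpl(px(*q)).round(4))
Q=W.reshape(-1,3); Q=Q[(Q[:,2]>.172)&(Q[:,2]<.188)&(Q[:,1]<-.22)&(Q[:,0]>.3)&(Q[:,0]<.8)&(Q[:,1]>-.6)]
r=cv2.minAreaRect(Q[:,:2].astype(np.float32)*1000);print(r,np.median(Q[:,2]))
f=load('side0');W=cloud(f);Q=W.reshape(-1,3); Q=Q[(Q[:,2]>.172)&(Q[:,2]<.188)&(Q[:,1]<-.22)&(Q[:,0]>.3)&(Q[:,0]<.8)&(Q[:,1]>-.6)]
r=cv2.minAreaRect(Q[:,:2].astype(np.float32)*1000);print(r,cv2.boxPoints(r))
"
```

```text
wrist wall [ 0.57039757 -0.12724183  0.203     ] 0.08787495387201058 -13.645312352669018
wrist wall [ 0.56954479 -0.12703855  0.205     ] 0.08620394397650627 -13.645312352669032
0.228 [ 0.5099709  -0.19299236  0.228     ] [ 0.63871113 -0.22381582  0.228     ] 0.13237874846377368 -13.464509356633332
0.23 [ 0.50967794 -0.19511754  0.23      ] [ 0.63810895 -0.22586698  0.23      ] 0.13206078906017385 -13.464509356633373
0.232 [ 0.50938497 -0.19724273  0.232     ] [ 0.63750676 -0.22791813  0.232     ] 0.13174282965657397 -13.464509356633318
plate pt [ 0.57325836 -0.21284294  0.17397399] [-0.23252741 -0.97258801 -0.00189068] yaw -103.44594101030955 pitch -0.10832809989260066
(207, 148) [ 0.5093 -0.1977  0.2324]
(556, 168) [ 0.6374 -0.2283  0.2324]
(274, 227) [ 0.5343 -0.2036  0.1927]
(485, 237) [ 0.6133 -0.2225  0.194 ]
(277, 188) [ 0.5353 -0.2039  0.2136]
(487, 200) [ 0.6131 -0.2225  0.2137]
((549.9189453125, -338.25146484375), (261.627197265625, 331.2573547363281), 76.64771270751953) 0.17916250139569712
((543.2677001953125, -366.023681640625), (206.16403198242188, 331.2042541503906), 76.51078796386719) [[ 358.18875 -427.63333]
 [ 680.25635 -504.89078]
 [ 728.3467  -304.41403]
 [ 406.27905 -227.15659]]
```

```bash
python3 -c "
from mv import *
W=cloud(load('w1')); print('rim w1',np.nanmedian(W[160:240,276:279,2]), 'counter',np.nanmedian(W[40:100,300:380,2]))
W=cloud(load('w3')); print('rim w3',np.nanmedian(W[150:230,272:282,2]),'counter',np.nanmedian(W[40:100,300:380,2]),'drawer top',np.nanmedian(W[10:80,20:80,2]), W[10:80:20,20:80:20,2].round(3))
W=cloud(load('w2')); print('rim w2',np.nanmedian(W[150:230,272:282,2]))
# side bias on initial caddy
f=load('side0'); W=cloud(f)
P=W[215:275,240:310].reshape(-1,3); hs=cv2.cvtColor(f['pixels'],cv2.COLOR_RGB2HSV)[215:275,240:310].reshape(-1,3)
m=(hs[:,0]>18)&(hs[:,0]<30)&(hs[:,1]>140)&(hs[:,2]>90); P=P[m&~np.isnan(P[:,0])]; print('plate init n',len(P),'z max/min',np.percentile(P[:,2],[0,.5,1,99,99.5,100]).round(4))
c=P.mean(0);n=np.linalg.svd(P-c)[2][2];n*=-np.sign(n[1]);print(c,n)
f=load('s3'); W=cloud(f); u,v=proj(f,(.57,-.21,.15)).astype(int)
sl=np.s_[v-40:v+20,u-40:u+50]; P=W[sl].reshape(-1,3); hs=cv2.cvtColor(f['pixels'],cv2.COLOR_RGB2HSV)[sl].reshape(-1,3)
m=(hs[:,0]>18)&(hs[:,0]<30)&(hs[:,1]>140)&(hs[:,2]>90); P=P[m&~np.isnan(P[:,0])&(np.abs(P[:,1]+.212)<.03)]; print('plate now',len(P),np.percentile(P[:,2],[99,99.5,100]).round(4))
print('counter side',np.nanmedian(W[230:290,100:160,2]))
"
```

```text
rim w1 0.09356093363406584 counter -0.001261210819944708
rim w3 0.19977485097143433 counter -0.001274317175234907 drawer top 0.09834540884610886 [[0.118 0.102 0.081]
 [0.12  0.105 0.084]
 [0.123 0.107 0.09 ]
 [0.126 0.112 0.093]]
rim w2 0.22480540577766117
plate init n 1468 z max/min [-0.0057 -0.0032 -0.0009  0.1222  0.1235  0.1263]
[0.50002492 0.02130797 0.06109766] [-0.5532819  -0.83074688 -0.06114546]
plate now 1773 [0.2289 0.2297 0.2314]
counter side 0.011787342107594023
```

```bash
python3 -c "
from mv import *
plan((.5869,-.1663,.1363),166.4,3)
"
```

```text
at [ 0.5926 -0.1332  0.1673] psi 166.41 tilt 0.01 t 5.95 F [ 0.5 -0.1 -5.1] w 0.109
[-0.7, -11.2, 10.3, np.float64(0.0)]
[-0.7, -11.2, 10.3, np.float64(0.0)]
[-0.7, -11.2, 10.3, np.float64(0.0)]
```

send_rows --series '[[[0,-8,8,0],[-1,-14,13,0],[-1,-12,10,0],[0,0,0,0],[0,0,0,0]]]'

```text
time: 6.58
eef_pos: [0.5868, -0.1675, 0.1364]
orientation: [0.0, 0.119, 0.993, 0.0]
force: [0.6, -0.2, -5.8]
grip_width: 0.104
```

```bash
python3 -c "
from mv import *
plan((.5869,-.1663,.1363),166.4,1)
for n in ('wrist','side'): grab(n,n[0]+'4')
f=load('s4'); u,v=proj(f,(.57,-.24,.15)).astype(int); print(u,v)
a=cv2.resize(f['pixels'][v-40:v+40,u-50:u+50],None,fx=7,fy=7,interpolation=cv2.INTER_CUBIC); save('s4c',a)
f=load('w4'); save('w4c',cv2.resize(f['pixels'][100:400,0:220],None,fx=2.6,fy=2,interpolation=cv2.INTER_CUBIC))
"
```

```text
at [ 0.5868 -0.1675  0.1364] psi 166.36 tilt 0.01 t 6.575 F [ 0.6 -0.2 -5.8] w 0.104
[0.2, 1.2, 0.1, np.float64(-0.0)]
315 290
```

View pics/s4c.png

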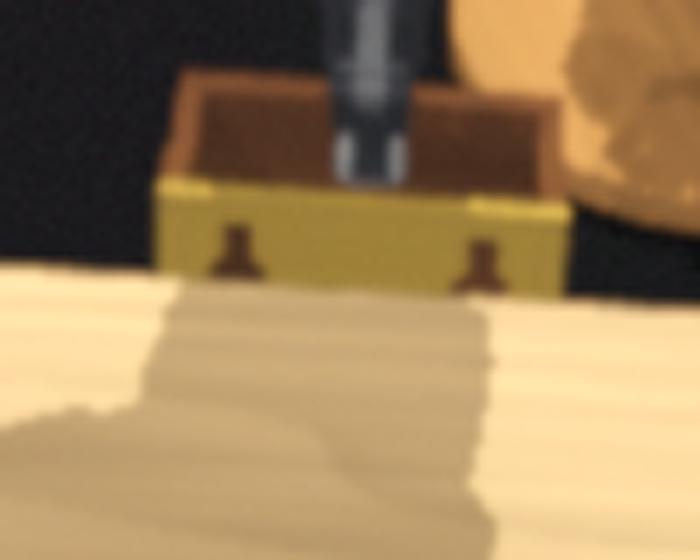

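View pics/w4.png

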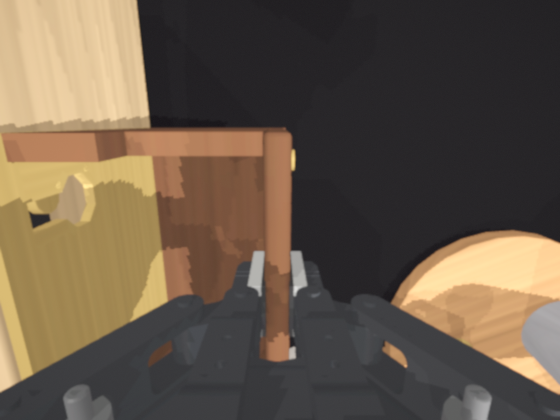

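```bash
python3 -c "
from mv import *
f=load('w4'); save('w4c',cv2.resize(f['pixels'][155:255,0:120],None,fx=6,fy=6,interpolation=cv2.INTER_CUBIC))
W=cloud(f)
for v in range(176,232,6): print(v,[tuple(W[v,u].round(3)) for u in range(28,100,10)])
mid=np.array([.5636,-.2625]); e=np.array([.972,-.235]); n=np.array([.235,.972])
for sg in (1,-1):
  for out in (.003,.0105): 
    p=mid+sg*.04*e+n*(out-.005); print(sg,out,proj(f,(*p,.16)).round(1))
print('hole ctr pred', [proj(f,(*(np.array([.5868,-.1675])-n*.079+sg*.04*e),.16)).round(1) for sg in (1,-1)])
"
```

```text
176 [(np.float64(0.517), np.float64(-0.229), np.float64(0.181)), (np.float64(0.517), np.float64(-0.23), np.float64(0.176)), (np.float64(0.518), np.float64(-0.229), np.float64(0.173)), (np.float64(0.519), np.float64(-0.23), np.float64(0.168)), (np.float64(0.52), np.float64(-0.255), np.float64(0.125)), (np.float64(0.521), np.float64(-0.234), np.float64(0.151)), (np.float64(0.522), np.float64(-0.23), np.float64(0.15)), (np.float64(0.523), np.float64(-0.23), np.float64(0.143))]
182 [(np.float64(0.519), np.float64(-0.23), np.float64(0.181)), (np.float64(0.519), np.float64(-0.23), np.float64(0.177)), (np.float64(0.52), np.float64(-0.229), np.float64(0.173)), (np.float64(0.521), np.float64(-0.231), np.float64(0.167)), (np.float64(0.522), np.float64(-0.256), np.float64(0.126)), (np.float64(0.524), np.float64(-0.257), np.float64(0.118)), (np.float64(0.524), np.float64(-0.232), np.float64(0.149)), (np.float64(0.525), np.float64(-0.232), np.float64(0.142))]
188 [(np.float64(0.52), np.float64(-0.23), np.float64(0.181)), (np.float64(0.521), np.float64(-0.23), np.float64(0.178)), (np.float64(0.522
[... 3168 characters left out ...]
)), (np.float64(0.542), np.float64(-0.235), np.float64(0.148))]
230 [(np.float64(0.533), np.float64(-0.234), np.float64(0.185)), (np.float64(0.534), np.float64(-0.234), np.float64(0.181)), (np.float64(0.535), np.float64(-0.233), np.float64(0.178)), (np.float64(0.537), np.float64(-0.234), np.float64(0.173)), (np.float64(0.538), np.float64(-0.234), np.float64(0.168)), (np.float64(0.54), np.float64(-0.235), np.float64(0.162)), (np.float64(0.542), np.float64(-0.236), np.float64(0.156)), (np.float64(0.545), np.float64(-0.236), np.float64(0.149))]
1 0.003 [ 55.8 372.9]
1 0.0105 [ 72.3 372.8]
-1 0.003 [ 15.7 201.8]
-1 0.0105 [ 35.2 201.8]
hole ctr pred [array([101.7, 373.2]), array([ 69.8, 202.3])]
```

View pics/w4c.png

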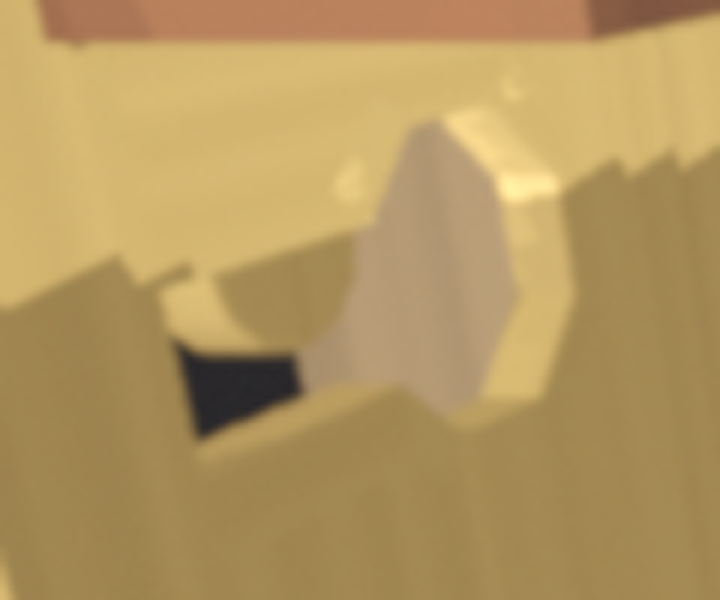

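```bash
python3 -c "
from mv import *
f=load('w4'); W=cloud(f)
e=np.array([.972,-.235,0]); n=np.array([.235,.972,0]); tcp=np.array([.5868,-.1675,.1364])
# oak plane offset from patches
P=np.array([W[v,u] for v in range(186,220,2) for u in range(66,80,2)]); out=(P-tcp)@n; print('oak n rel tcp',np.median(out[out<-.09]))
P=W[240:290,60:130].reshape(-1,3); print('plate inner n rel tcp',np.nanmedian((P-tcp)@n))
H=np.array([W[v,u] for v in range(200,211,2) for u in range(42,52,2)]); print('head face',np.median((H-tcp)@n))
px=lambda x,y:(((x+.5)/6-.5),155+(y+.5)/6-.5)
def onn(p,d):
  o,r=ray(f,*p); return o+r*((tcp+n*d-o)@n)/(r@n)
def rep(name,p,d):
  q=onn(px(*p),d)-tcp; print(name,'e %.1f z(abs) %.1f'%(1000*(q@e),1000*(q[2]+tcp[2])))
oak=np.median(out[out<-.09]); hf=oak+.013; pi=-.077
for p in ((200,350),(250,354),(300,354),(340,300),(355,240)): rep('headedge',p,hf)
for p in ((410,130),(375,225),(350,310),(515,290),(495,200),(450,412),(405,385),(205,440),(300,415)): rep('plate hole inner-face?',p,pi)
for p in ((440,120),(560,190),(575,290),(545,400),(200,460),(300,432),(400,392)): rep('hole near-face',p,pi)
"
```

```text
oak n rel tcp -0.10127781097320214
plate inner n rel tcp -0.07649910056996007
head face -0.08832889805746405
headedge e -37.8 z(abs) 167.2
headedge e -36.5 z(abs) 163.4
headedge e -35.3 z(abs) 159.2
headedge e -37.7 z(abs) 154.6
headedge e -41.3 z(abs) 152.1
plate hole inner-face? e -50.3 z(abs) 161.3
plate hole inner-face? e -45.3 z(abs) 166.1
plate hole inner-face? e -40.9 z(abs) 169.6
plate hole inner-face? e -38.2 z(abs) 153.7
plate hole inner-face? e -44.5 z(abs) 154.2
plate hole inner-face? e -32.3 z(abs) 162.5
plate hole inner-face? e -35.3 z(abs) 166.1
plate hole inner-face? e -37.1 z(abs) 182.2
plate hole inner-face? e -36.2 z(abs) 175.2
hole near-face e -50.5 z(abs) 158.3
hole near-face e -43.7 z(abs) 146.7
hole near-face e -36.5 z(abs) 146.8
hole near-face e -30.0 z(abs) 152.5
hole near-face e -36.2 z(abs) 182.9
hole near-face e -35.3 z(abs) 175.5
hole near-face e -35.0 z(abs) 166.7
```

send_rows --series '[[[1.7,-3,-1.5,0],[0,0,0,0],[0,0,0,0]]]'

```text
time: 7.05
eef_pos: [0.5844, -0.1699, 0.1379]
orientation: [0.0, 0.119, 0.993, -0.0]
force: [-0.7, 0.0, -3.2]
grip_width: 0.108
```

```bash
python3 -c "
from mv import *
plan((.5869,-.1663,.1363),166.4,1)
f=grab('wrist','w5')
save('w5c',cv2.resize(f['pixels'][155:255,0:120],None,fx=6,fy=6,interpolation=cv2.INTER_CUBIC))
W=cloud(f); print('rim',np.nanmedian(W[150:230,272:282,2])+.0013)
"
```

```text
at [ 0.5844 -0.1699  0.1379] psi 166.38 tilt 0.01 t 7.05 F [-0.7  0.  -3.2] w 0.108
[-1.6, 4.1, 1.6, np.float64(-0.0)]
rim 0.1721035227268994
```

View pics/w5c.png

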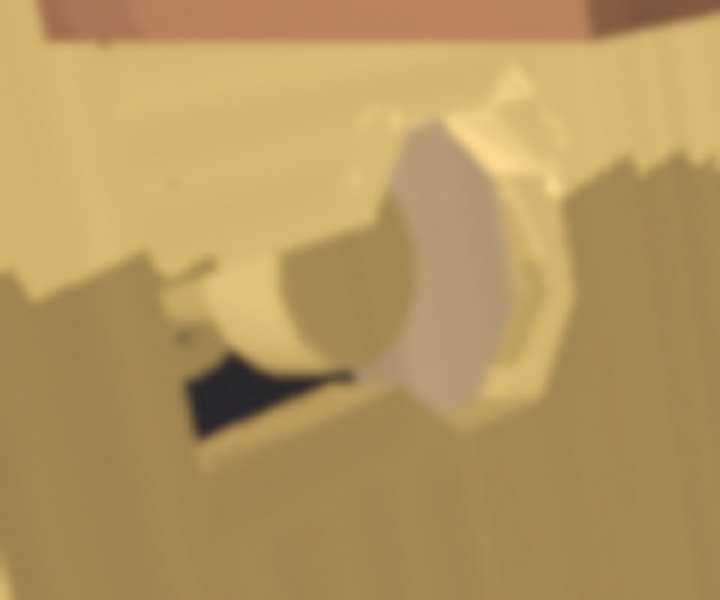

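```bash
python3 -c "
from mv import *
f=load('w5'); W=cloud(f)
e=np.array([.972,-.235,0]); n=np.array([.235,.972,0]); tcp=np.array([.5844,-.1699,.1379])
out=(W-tcp)@n
print('oak',np.nanmedian([out[v,u] for v in range(190,215,2) for u in range(74,82,2)]),'head',np.median([out[v,u] for v in range(200,214,2) for u in range(54,66,2)]),'plate',np.nanmedian(out[240:290,60:130]))
px=lambda x,y:(((x+.5)/6-.5),155+(y+.5)/6-.5)
def pts(L,d):
  r=[]
  for p in L:
    o,a=ray(f,*px(*p)); q=o+a*((tcp+n*d-o)@n)/(a@n)-tcp; r.append((1000*(q@e),1000*(q[2]+tcp[2])))
  return np.array(r)
from scipy.optimize import least_squares
def fit(P,R): return least_squares(lambda c:np.hypot(*(P-c).T)-R,P.mean(0))
hd=np.median([out[v,u] for v in range(200,214,2) for u in range(54,66,2)])
P=pts([(395,200),(412,235),(417,275),(408,320),(385,355),(350,374),(325,370),(300,335),(284,290)],hd); r=fit(P,7); print('head',P.round(1).tolist(),r.x,r.fun.round(1))
P=pts([(440,120),(500,115),(530,150),(560,195),(575,290),(545,400)],-.0768); r=fit(P[[0,3,4,5]],10); print('hole',P.round(1).tolist(),r.x,r.fun.round(1))
"
```

```text
oak -0.09834890020850676 head -0.08538519549877865 plate -0.07645623133281643
head [[-43.9, 153.1], [-41.2, 152.1], [-38.5, 152.3], [-35.7, 154.1], [-34.1, 157.0], [-33.8, 160.6], [-34.7, 162.7], [-37.5, 164.2], [-40.5, 164.8]] [-40.71445449 158.69196837] [-0.6 -0.3 -0.2 -0.2 -0.1  0.2  0.2 -0.6 -0.9]
hole [[-50.5, 160.1], [-49.8, 153.9], [-47.0, 151.2], [-43.4, 148.6], [-36.5, 148.7], [-30.0, 154.3]] [-40.03307266 157.97319437] [ 0.6 -0.1 -0.   0.7]
```

The stud head (crop (350,290)) sits inside the hole outline, with the hole 0.7 mm off both ways. Sliding on.

send_rows --series '[[[0.5,-4,0,0],[0,-5,0,0],[0,-5,0,0],[0,0,0,0],[0,0,0,0]]]'

```text
time: 7.72
eef_pos: [0.5806, -0.1835, 0.1378]
orientation: [0.0, 0.119, 0.993, 0.0]
force: [-0.1, 0.1, -4.9]
grip_width: 0.107
```

```bash
python3 -c "
from mv import *
plan((.5869,-.1663,.1363),166.4,1)
f=grab('wrist','w6')
save('w6c',cv2.resize(f['pixels'][155:255,0:120],None,fx=6,fy=6,interpolation=cv2.INTER_CUBIC))
"
```

```text
at [ 0.5806 -0.1835  0.1378] psi 166.38 tilt 0.0 t 7.725 F [-0.1  0.1 -4.9] w 0.107
[-2.1, 18.2, 1.5, np.float64(-0.0)]
```

View pics/w6c.png

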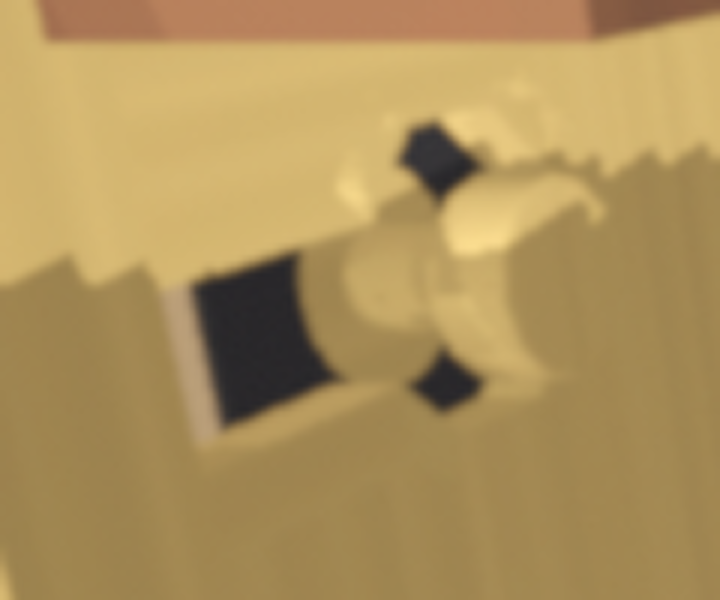

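The head has passed through the hole without contact force. Pulling down.

send_rows --series '[[[0,0,4,0],[0,0,5,0],[0,0,5,0],[0,0,0,0]]]'

```text
time: 8.28
eef_pos: [0.5803, -0.1833, 0.1232]
orientation: [-0.0, 0.119, 0.993, 0.0]
force: [-0.1, -0.5, -4.7]
grip_width: 0.106
```

```bash
python3 -c "
from mv import *
plan((.5869,-.1663,.1363),166.4,1)
f=grab('wrist','w7')
save('w7c',cv2.resize(f['pixels'][155:255,0:120],None,fx=6,fy=6,interpolation=cv2.INTER_CUBIC))
"
```

```text
at [ 0.5803 -0.1833  0.1232] psi 166.38 tilt 0.05 t 8.275 F [-0.1 -0.5 -4.7] w 0.106
[-2.4, 18.1, -13.1, np.float64(-0.0)]
```

View pics/w7c.png

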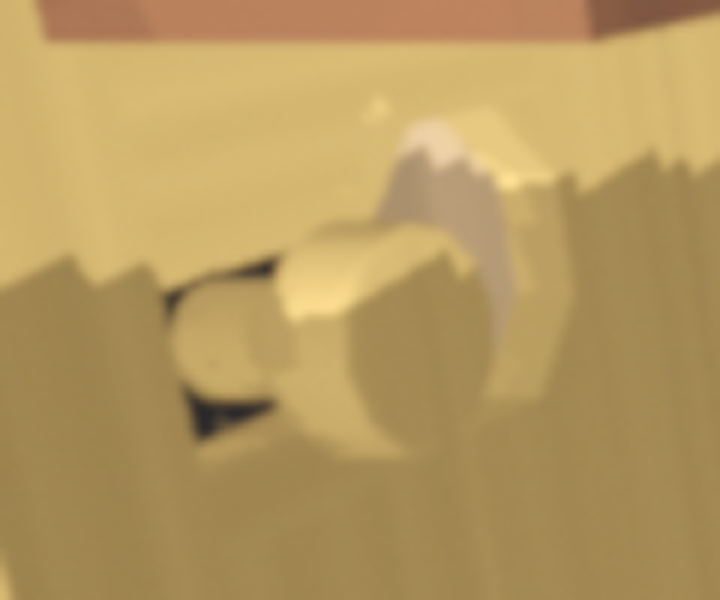

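send_rows --series '[[[0,0,4,0],[0,0,4,0],[0,0,2,0],[0,0,0,0]]]'

```text
time: 8.82
eef_pos: [0.5807, -0.1836, 0.114]
orientation: [0.0, 0.119, 0.993, -0.0]
force: [-2.3, -0.8, -0.2]
grip_width: 0.111
```

send_rows --series '[[[0,0,1,0],[0,0,0,0]]]'

```text
time: 9.07
eef_pos: [0.5807, -0.1838, 0.1135]
orientation: [0.0, 0.119, 0.993, -0.001]
force: [-3.5, 0.2, 6.0]
grip_width: 0.111
```

```bash
python3 -c "
from mv import *
plan((.5869,-.1663,.1363),166.4,1)
f=grab('wrist','w8')
save('w8c',cv2.resize(f['pixels'][155:255,0:120],None,fx=6,fy=6,interpolation=cv2.INTER_CUBIC))
"
```

```text
at [ 0.5807 -0.1838  0.1135] psi 166.38 tilt 0.08 t 9.075 F [-3.5  0.2  6. ] w 0.111
[-1.9, 18.5, -22.8, np.float64(-0.0)]
```

View pics/w8c.png

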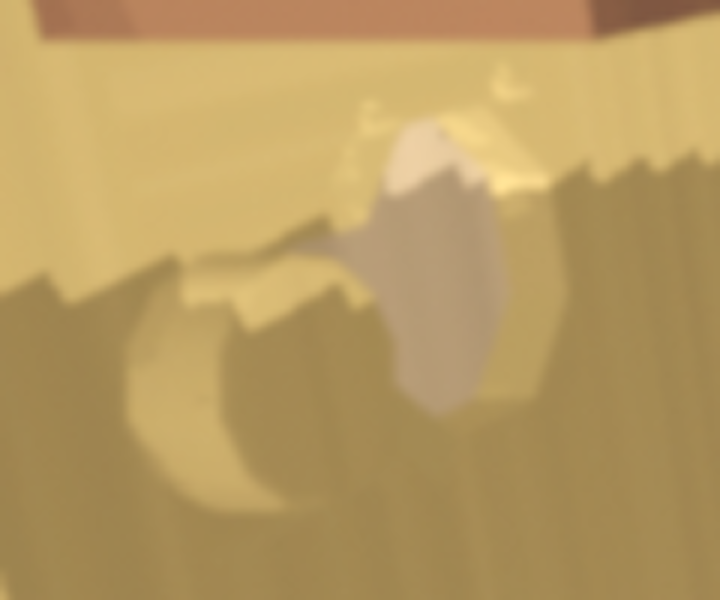

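Weight is off the arm and the head overlaps the slot's top end (crop (250,400)), so it is locked. Letting go.

send_rows --series '[[[0,0,0,0],[0,0,0,0],[0,0,0,0]]]' --hand 0

```text
time: 9.5
eef_pos: [0.5807, -0.1834, 0.1127]
orientation: [0.0, 0.119, 0.993, 0.0]
force: [0.2, -0.9, -0.2]
grip_width: 0.502
```

```bash
python3 -c "
from mv import *
plan((.5869,-.1663,.1363),166.4,1)
f=grab('wrist','w9')
"
```

```text
at [ 0.5807 -0.1834  0.1127] psi 166.39 tilt 0.01 t 9.5 F [ 0.2 -0.9 -0.2] w 0.502
[-2.0, 18.1, -23.6, np.float64(-0.0)]
```

View pics/w9.png

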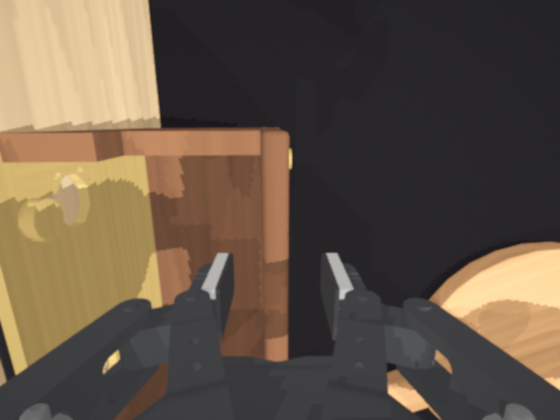

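send_rows --series '[[[0,0,-15,0],[0,0,-30,0],[0,0,-40,0],[0,0,-40,0],[0,0,-15,0]]]' --hand -1

```text
time: 10.18
eef_pos: [0.5812, -0.1837, 0.2563]
orientation: [0.002, 0.119, 0.993, -0.001]
force: [0.5, 0.2, -0.4]
grip_width: 1.005
```

```bash
python3 -c "
from mv import *
f=load('top0'); W=cloud(f); P=W[150:270,180:230].reshape(-1,3); P=P[~np.isnan(P[:,0])]; P=P[(P[:,2]>.160)&(P[:,2]<.178)]
lab=[]
for c in ((.617,.275),(.54,.285),(.42,.295)):
  Q=P[np.hypot(P[:,0]-c[0],P[:,1]-c[1])<.05]; (x,y),r=cv2.minEnclosingCircle(Q[:,:2].astype(np.float32)*1000); print(c,len(Q),Q.mean(0),x,y,r)
grab('wrist','w10'); grab('top','t10')
plan((.615,.272,.255),166.4,12)
"
```

```text
(0.617, 0.275) 96 [0.61887128 0.28369851 0.16955243] 619.8050537109375 283.8599548339844 14.13138484954834
(0.54, 0.285) 98 [0.53536399 0.30299118 0.16963976] 536.2313232421875 302.4278564453125 14.637670516967773
(0.42, 0.295) 102 [0.40941774 0.29930973 0.16953513] 409.2685852050781 300.154541015625 13.841033935546875
at [ 0.5812 -0.1837  0.2554] psi 166.39 tilt 0.21 t 10.275 F [-0.9 -0.3 -0.4] w 1.003
[6.2, 37.6, 0.0, np.float64(-0.0)]
[6.2, 37.6, 0.0, np.float64(-0.0)]
[6.2, 37.6, 0.0, np.float64(-0.0)]
[6.2, 37.6, 0.0, np.float64(-0.0)]
[6.2, 37.6, 0.0, np.float64(-0.0)]
[6.2, 37.6, 0.0, np.float64(-0.0)]
[6.2, 37.6, 0.0, np.float64(-0.0)]
[6.2, 37.6, 0.0, np.float64(-0.0)]
[6.2, 37.6, 0.0, np.float64(-0.0)]
[6.2, 37.6, 0.0, np.float64(-0.0)]
[6.2, 37.6, 0.0, np.float64(-0.0)]
[6.2, 37.6, 0.0, np.float64(-0.0)]
```

View pics/w10.png

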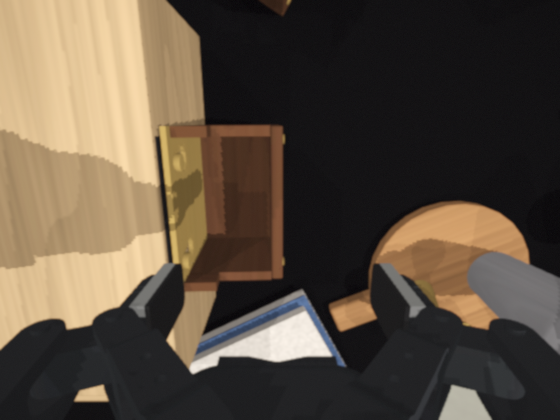

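View pics/t10.png

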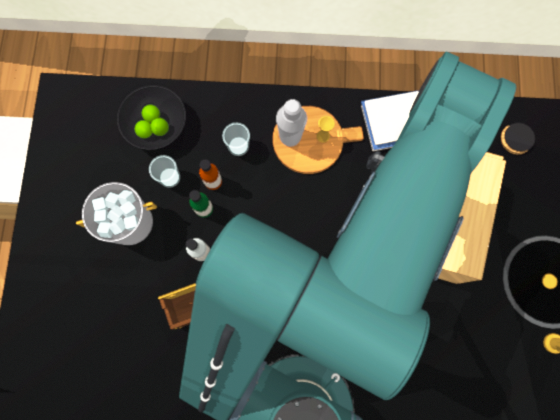

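The caddy hangs level with both stud heads visible at (178,162) and (187,250) in the wrist view. Amber's cap centre is (0.620, 0.284), radius 14 mm. Going there.

send_rows --series '[[[4,25,0,0],[6,40,0,0],[6,42,0,0],[6.5,42,0,0],[6.5,42,0,0]]]'

```text
time: 10.9
eef_pos: [0.5971, 0.0104, 0.2524]
orientation: [-0.0, 0.119, 0.993, 0.0]
force: [0.1, -0.0, -0.7]
grip_width: 1.001
```

send_rows --series '[[[6.5,42,0,0],[6.5,42,0,0],[6.5,42,0,0],[6.5,42,0,0],[6,40,0,0]]]'

```text
time: 11.52
eef_pos: [0.6149, 0.2201, 0.2523]
orientation: [-0.0, 0.118, 0.993, -0.0]
force: [0.3, 0.2, 0.5]
grip_width: 1.0
```

send_rows --series '[[[6,38,0,0],[4,26,0,0],[0,0,0,0],[0,0,0,0]]]'

```text
time: 12.02
eef_pos: [0.6204, 0.2827, 0.2524]
orientation: [-0.0, 0.119, 0.993, -0.0]
force: [0.3, -0.6, 1.2]
grip_width: 1.002
```

```bash
python3 -c "
from mv import *
plan((.621,.284,.2554),166.4,1)
f=grab('wrist','w11')
"
```

```text
at [0.6204 0.2827 0.2524] psi 166.38 tilt 0.04 t 12.025 F [ 0.3 -0.6  1.2] w 1.002
[-0.2, 1.4, -3.0, np.float64(-0.0)]
```

View pics/w11.png

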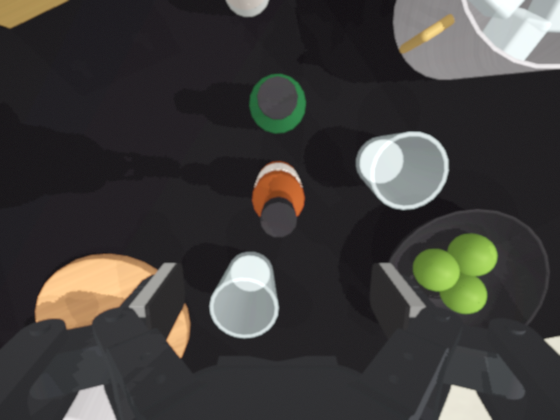

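```bash
python3 -c "
from mv import *
f=load('w11'); W=cloud(f); print(onz(f,279,217.5,.1713), W[210:225:5,279,:].round(4), [onz(f,*p,.17).round(4) for p in ((261,217),(297,217))])
P=W[190:245,250:310].reshape(-1,3);P=P[(P[:,2]>.163)&(P[:,2]<.175)]; print(len(P),cv2.minEnclosingCircle(P[:,:2].astype(np.float32)*1000))
"
```

```text
[0.61868963 0.28561365 0.1713    ] [[0.614  0.2868 0.168 ]
 [0.6176 0.2859 0.1687]
 [0.6213 0.285  0.1688]] [array([0.6155, 0.2726, 0.17  ]), array([0.6218, 0.2986, 0.17  ])]
1048 ((620.7020263671875, 284.24591064453125), 13.996954917907715)
```

send_rows --series '[[[0,1.5,20,0],[0,0,35,0],[0,0,35,0],[0,0,24,0],[0,0,0,0]]]'

```text
time: 12.7
eef_pos: [0.6201, 0.2835, 0.1376]
orientation: [-0.001, 0.119, 0.993, -0.001]
force: [-0.5, -0.0, -0.7]
grip_width: 0.995
```

send_rows --series '[[[0,0,0,0],[0,0,0,0],[0,0,0,0],[0,0,0,0],[0,0,0,0]]]' --hand 1 --grip_force 50

```text
time: 13.32
eef_pos: [0.6213, 0.2847, 0.1396]
orientation: [0.001, 0.119, 0.993, 0.0]
force: [-0.1, -1.3, 5.9]
grip_width: 0.313
```

```bash
python3 -c "
from mv import *
plan((.621,.284,.35),166.4,1)
"
```

```text
at [0.6213 0.2847 0.1396] psi 166.38 tilt 0.07 t 13.325 F [-0.1 -1.3  5.9] w 0.313
[0.1, -0.7, -210.4, np.float64(-0.0)]
```

send_rows --series '[[[0,0,-10,0],[0,0,-25,0],[0,0,-40,0],[0,0,-40,0],[0,0,-40,0]]]'

```text
time: 13.95
eef_pos: [0.6205, 0.2847, 0.2955]
orientation: [0.0, 0.119, 0.993, 0.0]
force: [1.1, -0.2, -2.9]
grip_width: 0.31
```

send_rows --series '[[[0,0,-35,0],[0,0,-15,0],[0,0,0,0]]]'

```text
time: 14.32
eef_pos: [0.6212, 0.2849, 0.3447]
orientation: [0.001, 0.119, 0.993, 0.0]
force: [0.5, 0.5, -3.6]
grip_width: 0.309
```

```bash
python3 -c "
from mv import *
f=grab('wrist','w12'); grab('side','s12')
f=grab('side','s12b')
import math
plan((.575,-.222,.345),166.4,16)
"
```

```text
at [0.6208 0.2847 0.3429] psi 166.39 tilt 0.08 t 14.475 F [-0.   0.6 -3.6] w 0.311
[-4.7, -31.5, -0.1, np.float64(-0.0)]
[-4.7, -31.5, -0.1, np.float64(-0.0)]
[-4.7, -31.5, -0.1, np.float64(-0.0)]
[-4.7, -31.5, -0.1, np.float64(-0.0)]
[-4.7, -31.5, -0.1, np.float64(-0.0)]
[-4.7, -31.5, -0.1, np.float64(-0.0)]
[-4.7, -31.5, -0.1, np.float64(-0.0)]
[-4.7, -31.5, -0.1, np.float64(-0.0)]
[-4.7, -31.5, -0.1, np.float64(-0.0)]
[-4.7, -31.5, -0.1, np.float64(-0.0)]
[-4.7, -31.5, -0.1, np.float64(-0.0)]
[-4.7, -31.5, -0.1, np.float64(-0.0)]
[-4.7, -31.5, -0.1, np.float64(-0.0)]
[-4.7, -31.5, -0.1, np.float64(-0.0)]
[-4.7, -31.5, -0.1, np.float64(-0.0)]
[-4.7, -31.5, -0.1, np.float64(-0.0)]
```

View pics/s12.png

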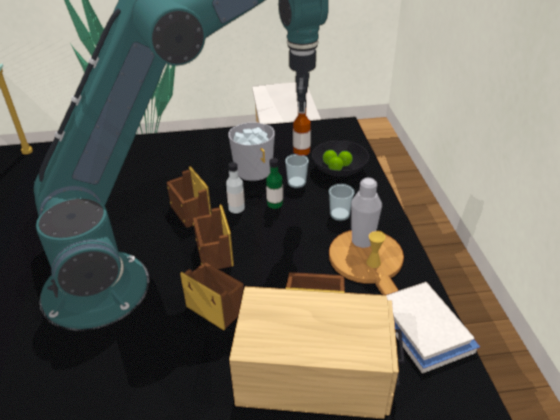

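View pics/w12.png

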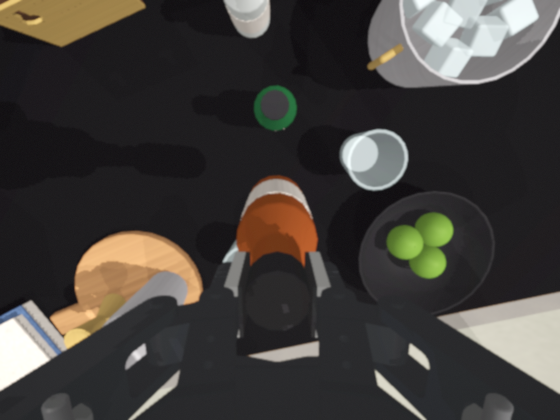

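```bash
python3 -c "
from mv import *
f=load('w10'); W=cloud(f); print('rim z',np.nanmedian(W[150:250,276:279,2])+.0013)
a=onz(f,277,127,.149-.0013); b=onz(f,277,278,.149-.0013); print((a+b)/2,np.linalg.norm(a-b),np.degrees(np.arctan2(*(b-a)[1::-1])))
plan((.5722,-.2184,.345),166.4,15)
"
```

```text
rim z 0.1457347202997085
[ 0.57928096 -0.1822636   0.1477    ] 0.12807785126212778 -13.625539208097583
at [0.6208 0.2847 0.3429] psi 166.39 tilt 0.08 t 14.475 F [-0.   0.6 -3.6] w 0.311
[-4.7, -33.4, -0.1, np.float64(-0.0)]
[-4.7, -33.4, -0.1, np.float64(-0.0)]
[-4.7, -33.4, -0.1, np.float64(-0.0)]
[-4.7, -33.4, -0.1, np.float64(-0.0)]
[-4.7, -33.4, -0.1, np.float64(-0.0)]
[-4.7, -33.4, -0.1, np.float64(-0.0)]
[-4.7, -33.4, -0.1, np.float64(-0.0)]
[-4.7, -33.4, -0.1, np.float64(-0.0)]
[-4.7, -33.4, -0.1, np.float64(-0.0)]
[-4.7, -33.4, -0.1, np.float64(-0.0)]
[-4.7, -33.4, -0.1, np.float64(-0.0)]
[-4.7, -33.4, -0.1, np.float64(-0.0)]
[-4.7, -33.4, -0.1, np.float64(-0.0)]
[-4.7, -33.4, -0.1, np.float64(-0.0)]
[-4.7, -33.4, -0.1, np.float64(-0.0)]
```

send_rows --series '[[[-2,-15,0,0],[-4,-28,0,0],[-5,-38,0,0],[-6,-41,0,0],[-6,-41,0,0]]]'

```text
time: 15.1
eef_pos: [0.6042, 0.1197, 0.343]
orientation: [-0.001, 0.118, 0.993, -0.0]
force: [0.6, -0.2, -3.3]
grip_width: 0.314
```

send_rows --series '[[[-6,-41,0,0],[-6,-41,0,0],[-6,-41,0,0],[-6,-41,0,0],[-6,-41,0,0]]]'

```text
time: 15.72
eef_pos: [0.5851, -0.0866, 0.343]
orientation: [-0.001, 0.119, 0.993, 0.0]
force: [0.5, 0.5, -3.1]
grip_width: 0.313
```

send_rows --series '[[[-6,-41,0,0],[-5,-37,0,0],[-4,-30,0,0],[-2.5,-18,0,0],[0,-7,0,0]]]'

```text
time: 16.35
eef_pos: [0.5713, -0.2192, 0.3433]
orientation: [-0.0, 0.119, 0.993, 0.0]
force: [0.6, 0.3, -3.5]
grip_width: 0.31
```

send_rows --series '[[[0,0,0,0],[0,0,0,0]]]'

```text
time: 16.6
eef_pos: [0.5716, -0.2179, 0.3439]
orientation: [0.0, 0.118, 0.993, 0.0]
force: [-0.2, 0.2, -2.5]
grip_width: 0.312
```

```bash
python3 -c "
from mv import *
f=grab('wrist','w13'); grab('side','s13')
plan((.5722,-.2184,.345),166.4,1)
"
```

```text
at [ 0.5717 -0.218   0.3439] psi 166.44 tilt 0.01 t 16.7 F [ 0.2 -0.6 -3.8] w 0.311
[-0.6, -0.2, -1.1, np.float64(0.0)]
```

View pics/w13.png

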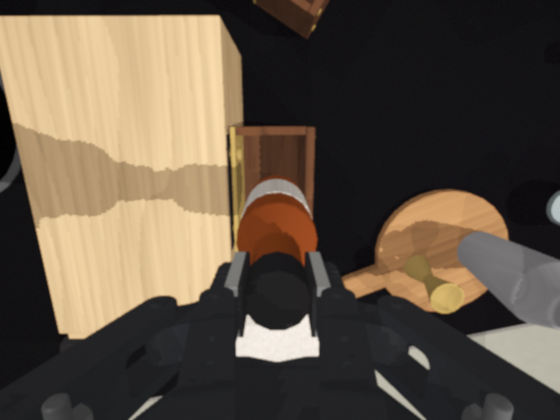

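View pics/s13.png

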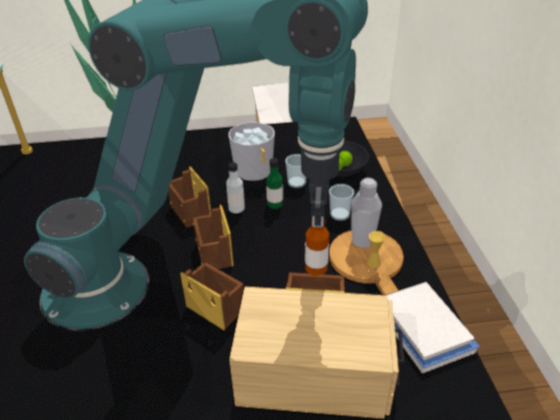

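```bash
python3 -c "
from mv import *
f=load('w13'); n=np.array([.235,.972,0]); e=np.array([.972,-.235,0]); tcp=np.array([.5717,-.218,.3439])
for nm,p,z in (('front outer',(315,165),.146),('front inner',(306,165),.146),('plate top',(232,165),.175),('plate top in',(241,165),.175),('back -e corner outer',(275,126),.148)):
  q=onz(f,*p,z-.0013)-tcp; print(nm,(q@n*1000).round(1),(q@e*1000).round(1))
c=cv2.resize(f['pixels'][115:215,220:330],None,fx=6,fy=6,interpolation=cv2.INTER_CUBIC); save('w13c',c)
"
```

```text
front outer 42.3 -26.2
front inner 32.6 -26.2
plate top -43.2 -29.8
plate top in -34.3 -29.8
back -e corner outer -0.8 -66.8
```

View pics/w13c.png

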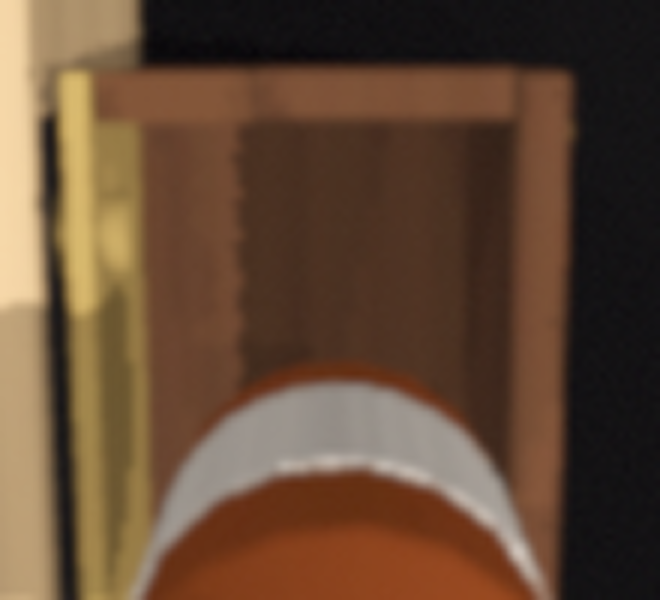

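send_rows --series '[[[0,1.5,10,0],[0,0,20,0],[0,0,20,0],[0,0,20,0],[0,0,15,0]]]'

```text
time: 17.32
eef_pos: [0.5715, -0.2168, 0.2573]
orientation: [-0.0, 0.118, 0.993, 0.0]
force: [0.6, 0.7, -2.5]
grip_width: 0.309
```

```bash
python3 -c "
from mv import *
plan((.572,-.217,.207),166.4,1)
"
```

```text
at [ 0.5715 -0.2168  0.2573] psi 166.4 tilt 0.06 t 17.325 F [ 0.6  0.7 -2.5] w 0.309
[-0.5, -0.1, 50.3, np.float64(0.0)]
```

send_rows --series '[[[0,0,14,0],[0,0,14,0],[0,0,12,0],[0,0,8,0],[0,0,3,0]]]'

```text
time: 17.95
eef_pos: [0.5718, -0.2173, 0.2074]
orientation: [-0.0, 0.119, 0.993, 0.0]
force: [0.1, 0.1, -2.6]
grip_width: 0.311
```

send_rows --series '[[[0,0,1.5,0],[0,0,1,0],[0,0,0,0]]]'

```text
time: 18.32
eef_pos: [0.5719, -0.2174, 0.2054]
orientation: [0.0, 0.119, 0.993, -0.0]
force: [0.3, 0.1, -3.6]
grip_width: 0.315
```

send_rows --series '[[[0,0,1.5,0],[0,0,1,0],[0,0,0,0]]]'

```text
time: 18.7
eef_pos: [0.5718, -0.2173, 0.2027]
orientation: [-0.0, 0.119, 0.993, 0.0]
force: [0.4, -0.4, -3.1]
grip_width: 0.31
```

send_rows --series '[[[0,0,1,0],[0,0,0,0]]]'

```text
time: 18.95
eef_pos: [0.5718, -0.2173, 0.2017]
orientation: [-0.0, 0.119, 0.993, 0.0]
force: [0.5, 0.4, -2.9]
grip_width: 0.313
```

send_rows --series '[[[0,0,1,0],[0,0,0,0]]]'

```text
time: 19.2
eef_pos: [0.5719, -0.2173, 0.2007]
orientation: [-0.0, 0.119, 0.993, 0.0]
force: [0.0, 0.4, -2.7]
grip_width: 0.314
```

send_rows --series '[[[0,0,0.7,0],[0,0,0,0]]]'

```text
time: 19.45
eef_pos: [0.5719, -0.2174, 0.2002]
orientation: [0.0, 0.119, 0.993, -0.0]
force: [-0.1, -0.2, -2.8]
grip_width: 0.309
```

send_rows --series '[[[0,0,0.8,0],[0,0,0.8,0],[0,0,0,0]]]'

```text
time: 19.82
eef_pos: [0.5726, -0.2175, 0.1998]
orientation: [0.001, 0.118, 0.993, -0.0]
force: [-0.1, 1.9, 9.9]
grip_width: 0.313
```

```bash
python3 -c "
from mv import *
f=grab('wrist','w14'); grab('side','s14')
plan((.572,-.217,.207),166.4,1)
f=load('s14'); save('s14c',cv2.resize(f['pixels'][180:310,260:400],None,fx=5,fy=4.5,interpolation=cv2.INTER_CUBIC))
"
```

```text
at [ 0.5725 -0.2175  0.1998] psi 166.39 tilt 0.15 t 19.925 F [-0.6  1.1 10.4] w 0.311
[0.6, 0.4, -7.2, np.float64(-0.0)]
```

View pics/w14.png

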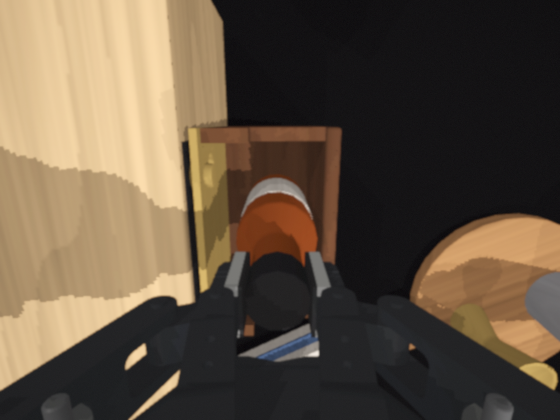

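View pics/s14c.png

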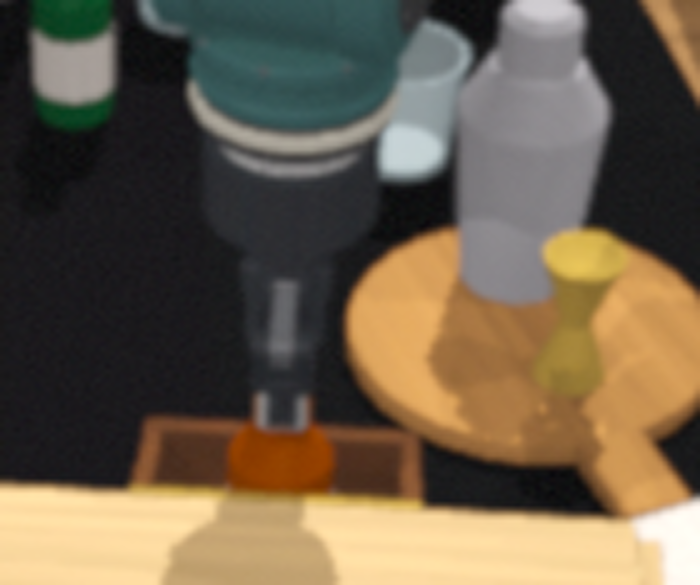

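send_rows --series '[[[0,0,-0.7,0],[0,0,0,0]]]'

```text
time: 20.18
eef_pos: [0.5722, -0.2174, 0.1999]
orientation: [0.001, 0.118, 0.993, -0.0]
force: [0.9, 2.0, 7.3]
grip_width: 0.312
```

send_rows --series '[[[0,0,0,0],[0,0,0,0],[0,0,0,0]]]' --hand -0.2

```text
time: 20.55
eef_pos: [0.5718, -0.2173, 0.199]
orientation: [-0.0, 0.119, 0.993, 0.0]
force: [-0.3, -0.3, 0.0]
grip_width: 0.599
```

send_rows --series '[[[0,0,-10,0],[0,0,-20,0],[0,0,-30,0],[0,0,-30,0],[0,0,-20,0]]]'

```text
time: 21.18
eef_pos: [0.572, -0.2174, 0.3113]
orientation: [0.001, 0.119, 0.993, -0.0]
force: [-0.5, -0.3, -0.8]
grip_width: 0.603
```

```bash
python3 -c "
from mv import *
f=grab('wrist','w15')
plan((.572,-.1,.33),166.4,4)
"
```

```text
at [ 0.5723 -0.2176  0.3133] psi 166.39 tilt 0.23 t 21.225 F [-1.6  0.7  2.4] w 0.6
[7.0, 28.5, -4.2, np.float64(-0.0)]
[7.0, 28.5, -4.2, np.float64(-0.0)]
[7.0, 28.5, -4.2, np.float64(-0.0)]
[7.0, 28.6, -4.2, np.float64(-0.0)]
```

View pics/w15.png

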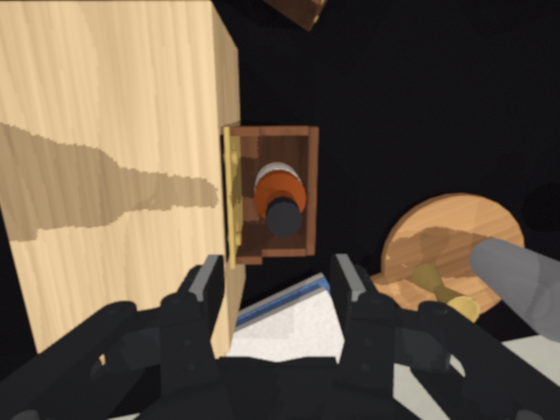

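send_rows --series '[[[10,25,-5,0],[20,38,-5,0],[20,40,0,0],[20,40,0,0],[20,40,0,0]]]'

```text
time: 21.85
eef_pos: [0.5262, -0.016, 0.3189]
orientation: [-0.0, 0.118, 0.993, 0.0]
force: [1.0, 0.3, 0.0]
grip_width: 0.602
```

send_rows --series '[[[20,40,0,0],[20,40,0,0],[15,30,0,0],[0,0,0,0],[0,0,0,0]]]'

```text
time: 22.48
eef_pos: [0.4995, 0.1017, 0.319]
orientation: [-0.0, 0.118, 0.993, -0.0]
force: [-0.1, -0.4, 0.5]
grip_width: 0.6
```

```bash
python3 -c "
from mv import *
f=load('w15'); W=cloud(f); P=W[195:240,262:305].reshape(-1,3); P=P[(P[:,2]>.2)&(P[:,2]<.25)]
print('cap z',np.median(P[:,2])+.0013, cv2.minEnclosingCircle(P[:,:2].astype(np.float32)*1000))
print('front rim z',np.nanmedian(W[150:230,311:314,2])+.0013,'plate top z',np.nanpercentile(W[140:240,224:234,2],95)+.0013)
f=grab('top','t16'); grab('side','s16')
a=cv2.resize(f['pixels'][140:260,360:480],None,fx=4,fy=4,interpolation=cv2.INTER_CUBIC)
b=cv2.resize(load('s16')['pixels'][220:320,260:400],None,fx=2.2,fy=4.8,interpolation=cv2.INTER_CUBIC)
save('c16',np.hstack([a,b])); 
W0=cloud(load('top0')); W1=cloud(f)
plan((.572,-.1,.33),166.4,1)
"
```

```text
cap z 0.2295963948205243 ((572.6105346679688, -212.2086944580078), 14.11047077178955)
front rim z 0.1456435411041048 plate top z 0.17636679413550135
at [0.4998 0.1011 0.319 ] psi 166.34 tilt 0.01 t 22.575 F [0.  0.5 0.3] w 0.6
[-117.6, -178.4, -11.0, np.float64(-0.1)]
```

View pics/c16.png

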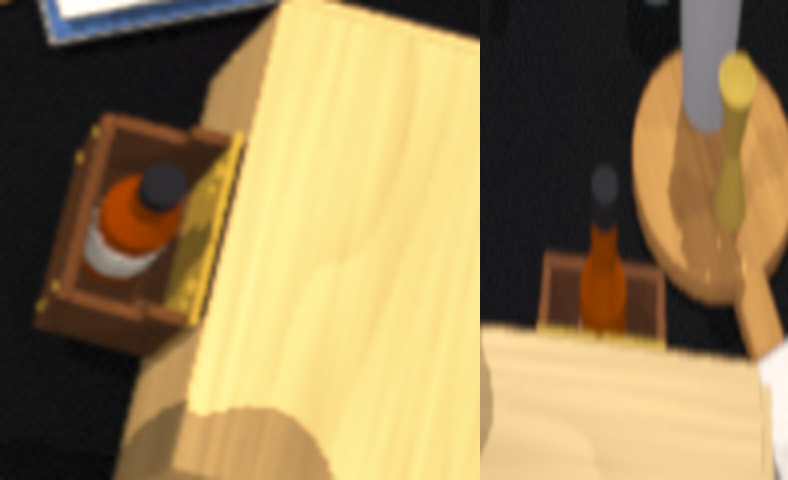

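View pics/t16.png

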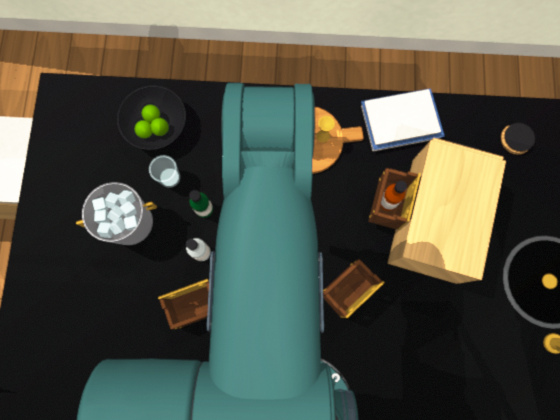

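The bottle stands in the hung caddy, the plate top is at 0.176 m as expected, and the cap shows a tilt of about 2°. The arm is clear, so I'm handing in.

```bash
python3 -c "
from mv import *
a=load('side0')['pixels'].astype(int); b=load('s16')['pixels'].astype(int)
d=np.abs(a-b).sum(2)
for n,(u,v) in dict(clear=(235,190),green=(275,188),t0=(296,170),t1=(341,203),shaker=(366,215),jigger=(376,250)).items(): print(n,d[v-18:v+18,u-12:u+12].mean().round(1))
print(manip.job_done())
"
```

```text
clear 3.8
green 9.8
t0 101.1
t1 3.2
shaker 3.4
jigger 3.5
the job is handed in; nothing more can be done
None
```

The walnut caddy farthest from the base (0.525 m away) now hangs on both brass studs, and the amber bottle stands inside it. I handed the job in at about 22.6 s of the 61 s; no verdict was reported.

**Caddy:** It was locked with the weight off the arm before I let go. Both stud heads then showed inside the box, and at the end the plate top was at 0.176 m, exactly where it should be. The front rim reads about 3 mm low, so the box leans out slightly. That fits the play of the plate on the stud shanks.

**Bottle:** It touched down slowly, pressed to about 10 N on the wrist and eased to 7 N before I let go. The cap top is at 0.230 m against 0.232 m expected. After release it leaned about 5 mm with the caddy, roughly 2° (0.03 rad), well within the 0.2 rad limit. The gripper was about 0.3 m away and touching nothing at the end.

**Other objects:** Comparing side pictures from before and after, the clear and green bottles, the second tumbler, the shaker and the jigger were unchanged. The check window for the tumbler at side pixel (296,170) did differ. The amber bottle's starting place overlaps that window, and later pictures show the tumbler where it was, but I didn't measure its position separately.

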